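# Put the return desk's stationery back in its fitted trays

### The arm

A 6-joint arm with a two-finger parallel gripper is mounted at the origin on a cart in front of the work surface, level with it; the furniture and walls round the work are solid. World frame = base frame: x ahead of the robot, y to its left, z up, the work surface at z = 0. Lengths are in mm, angles in rad, forces in N, time in s.
With the tool pointing down it reaches from about 300 to 875 mm from the base axis. Payload 6.4 kg.
Tool frame: the origin (TCP) lies between the finger pads; the fingertips stand 8 mm ahead of it and the grasp point (between the pads) lies 11 mm behind it (ctrl.finger_overhang is the distance from the TCP to the fingertips, in mm); y points along the fingers, z is the direction in which the jaws open and shut, and the axes are right-handed (so a half turn about y gives the same grasp; the last joint's range is limited). The gripper opens to 88 mm and grips with 3 to 60 N. Pads are 18 mm wide; open, the fingers measure 123 mm over their backs; the gripper's body (75 mm by 187 mm) begins 45 mm behind the grasp point.
Start: joints at [-1.31, 0.181, 1.607, -0, 1.354, -0.206], TCP at [258.785, -513.489, 246.714] pointing down, gripper open.
Joint ranges: [-2.99, 2.99], [-0.89, 2.07], [0.3, 2.58], [-1.14, 4.28], [0, 2.63], [-3.12, 3.12]. Speed limits (rad/s): [2.57, 2.57, 3.01, 3.14, 3.14, 3.14].

### API

Orientations are given as a unit quaternion [w, x, y, z].
In Python, from rig import ctrl gives the robot as it stands.
- The arm moves only by the tool play_rows, never from a script. Its argument "increments" is a list of rows, each an object of numbers: "tx", "ty", "tz": the shift along the world's x, y, z in mm; "wx", "wy", "wz": the turn, a rotation vector about the world's x, y, z in rad; "grip": the opening, from 0 (shut) to 1 (fully open). A call has 1 to 10 rows; each row shifts and turns the commanded pose from where the row before left it; what a row does not reach is not made up. A row lasts 1/8 s, in which the tool goes at most 62.5 mm and 10.7 degrees, less where a joint would pass 70% of its speed; a pose out of reach is approached as far as the arm can. A call is refused whole if a number of a shift passes 62.5 or a number of a turn 0.188, either way. A call with a gripper value outside its range is refused whole. The fingers move at their own pace and stop on an object; the grip force is fixed at half the most. Time passes only in rows, so rows that do not move let the fingers close. It gives the time, the measured TCP pose, the force and the opening at its end, in the units of the state.
- ctrl.get_state(): the state, without advancing time (a new reading comes with each control period).
- ctrl.capture(name): name is "side" or "top" or "wrist"; returns a dict with "image" (400x640x3 uint8, blue, green, red), "K" (3x3 intrinsics, pixels), "D" ([k1, k2, p1, p2, k3] as OpenCV has them; the pictures are not rectified), "rvec" (rotation vector, rad) and "tvec" (3), from world to camera coordinates, as OpenCV has them; the wrist camera has in their place "mount" (4x4, takes a point from camera to tool coordinates, whose origin is the TCP and whose axes are the tool frame's). Camera axes: x right, y down, z forward; pixel columns grow to the right and rows downward; lengths in mm; the calibration is good to about 2 mm. A picture is of the moment at which its call begins: read the wrist's pose just before it. There is no depth.
- ctrl.sign_off(): hands the job in, once; it reports no verdict.
The state is a dict: "clock": time; "joint_pos": joint angles; "qvel": joint speeds; "effort": joint torques, N m; "tcp_pos": TCP position; "tool_rot": TCP orientation; "force": force on the tool from outside, world axes, zero at the start; "moment": the same for the moment, N m; "grip_width": finger opening in mm.
Only numpy, scipy, OpenCV 4.12 (cv2) and the standard library are available. Lean on these libraries where they do the work, as an engineer would, in place of code of your own. Each camera call takes 0.05 s, during which the arm holds its last target.

### The job

Tidy the return desk: put the stapler, the date stamp, the banded card stack and the eraser (the one in front of the trays, not the one beyond the calculator) each into the wooden tray whose recess and dark inlay match its footprint. Each must sit flat on the floor of its own tray, lined up with it, inside the four corner walls, the date stamp upright (either way round will do), and be let go. Leave the tape roll and the hole punch where they are.

Things in the scene. Friction and masses are not known exactly. Their poses are not given: they have to be found in the camera images.
- stapler: black desk stapler, rigid, about 154 mm long, 38 mm wide, 48 mm high. Origin: centre of its underside; x along its length, z up. The base is 38 mm wide up to 9 mm height; the upper arm above 24 mm height is 28 mm wide and is a good place to grip across, at mid-length. It does not hinge. About 0.2 kg
- date_stamp: self-inking date stamp with a tall black head, standing upright, 42 mm (x) by 62 mm (y) at the foot and 98 mm high. Origin: centre of its underside; z up. Its head, from 54 to 98 mm height, is 36 mm (x) by 58 mm (y) and is the place to grip, across x; it does not move on the foot. About 0.14 kg
- member_cards: flat banded stack of turquoise plastic cards, one rigid block 56 mm (x) by 87 mm (y), 14 mm high. Origin: centre of its underside; z up. Grip across x (56 mm). About 0.09 kg
- eraser: small white eraser in a blue sleeve in the row in front of the trays (a like one far to the right, past the books and the calculator, is fixed and no part of the job), a rigid block 23 mm (x) by 58 mm (y), 13 mm high. Origin: centre of its underside; z up. Grip across x (23 mm). About 0.04 kg
- stapler_tray: fixed light-wood tray for the stapler; x along its length. The longest tray. Outer 180 x 64 mm (x by y), recess 168 x 52 mm. Floor 6 mm thick (recess floor z = 6 mm); four L-shaped corner walls, 6 mm thick, tops 15 mm above the desk. Mid long sides: 90 mm gaps for fingers. Flat dark inlay 154 x 38 mm with round ends: the footprint. Origin: centre of its underside, z up
- date_stamp_tray: fixed light-wood tray for the date stamp; y along its length. A short, broad tray. Outer 68 x 88 mm (x by y), recess 56 x 76 mm. Floor 6 mm thick (recess floor z = 6 mm); four L-shaped corner walls, 6 mm thick, tops 15 mm above the desk. Mid long sides: 46 mm gaps for fingers. Flat dark inlay 42 x 62 mm: the footprint. Origin: centre of its underside, z up
- member_cards_tray: fixed light-wood tray for the card stack; y along its length. The broadest tray. Outer 82 x 113 mm (x by y), recess 70 x 101 mm. Floor 6 mm thick (recess floor z = 6 mm); four L-shaped corner walls, 6 mm thick, tops 15 mm above the desk. Mid long sides: 56 mm gaps for fingers. Flat dark inlay 56 x 87 mm: the footprint. Origin: centre of its underside, z up
- eraser_tray: fixed light-wood tray for the eraser; y along its length. The smallest, narrow tray. Outer 49 x 84 mm (x by y), recess 37 x 72 mm. Floor 6 mm thick (recess floor z = 6 mm); four L-shaped corner walls, 6 mm thick, tops 15 mm above the desk. Mid long sides: 46 mm gaps for fingers. Flat dark inlay 23 x 58 mm: the footprint. Origin: centre of its underside, z up
- tape_roll: bystander: loose roll of brown tape lying flat, 96 mm across, 25 mm high, behind the trays. Origin: centre of its underside
- hole_punch: bystander: loose grey hole punch, 79 x 125 mm, 64 mm high, behind the trays. Origin: centre of its underside
Not all that is in view belongs to the job. Of the things that look like the member_cards, take the one that is farthest to the robot's left at the start. What is shaped like the date_stamp but orange is not meant.

How it is judged (in metres and radians):
At the end, for the whole second after the job is handed in: Each of the four things rests in its own tray: centred within 12 mm along both tray axes, its underside on the tray floor (origin 3 to 10 mm above the tray's underside), upright within 0.08 rad, lined up with the tray within 0.3 rad either way round, and at rest (x of stapler in the frame of stapler_tray between -0.012 and 0.012 m and y of stapler in the frame of stapler_tray between -0.012 and 0.012 m and z of stapler in the frame of stapler_tray between 0.003 and 0.01 m and angle between each of stapler, date_stamp, member_cards, eraser's own z axis and vertical below 0.08 rad and angle between the x axis of stapler and the x axis of stapler_tray, either way round below 0.3 rad and linear speed of each of stapler, date_stamp, member_cards, eraser below 0.02 m/s and angular speed of each of stapler, date_stamp, member_cards, eraser below 0.2 rad/s and x of date_stamp in the frame of date_stamp_tray between -0.012 and 0.012 m and y of date_stamp in the frame of date_stamp_tray between -0.012 and 0.012 m and z of date_stamp in the frame of date_stamp_tray between 0.003 and 0.01 m and angle between the x axis of date_stamp and the x axis of date_stamp_tray, either way round below 0.3 rad and x of member_cards in the frame of member_cards_tray between -0.012 and 0.012 m and y of member_cards in the frame of member_cards_tray between -0.012 and 0.012 m and z of member_cards in the frame of member_cards_tray between 0.003 and 0.01 m and angle between the x axis of member_cards and the x axis of member_cards_tray, either way round below 0.3 rad and x of eraser in the frame of eraser_tray between -0.012 and 0.012 m and y of eraser in the frame of eraser_tray between -0.012 and 0.012 m and z of eraser in the frame of eraser_tray between 0.003 and 0.01 m and angle between the x axis of eraser and the x axis of eraser_tray, either way round below 0.3 rad); the robot touches nothing.
It fails at once if the tape roll is pushed more than 30 mm from its place (distance of tape_roll from where it was at the start of the episode above 0.03 m).
It fails at once if the hole punch is pushed more than 30 mm from its place (distance of hole_punch from where it was at the start of the episode above 0.03 m).
It also fails if it takes over 120 s, if anything falls off the work surface, if the arm or the gripper's body presses on something with over 40 N, if the wrist force passes 120 N, or if a joint passes its speed limit or range.

## Working session

There is one attempt and no reset: what is moved stays moved. The work goes in short steps, Python scripts to look and compute and a tool call to move; the robot and the scene stay as the last step left them, time stands still between calls to the robot, and variables do not carry over. Pictures are saved under pics/ and viewed, and the job is handed in when it is done.

Besides the shell and the picture viewer there is one more tool, called after ">>>" by a JSON object that holds its "name" and its "arguments", one argument or row to a line. play_rows: Moves the arm, as the interface text tells. Its arguments: {"type":"object","properties":{"increments":{"type":"array"}},"required":["increments"]}

```bash
ls; mkdir -p pics; cat > h.py <<'E'
import numpy as np, cv2
from rig import ctrl
from scipy.spatial.transform import Rotation as R
def snap(n,fn):
    s=ctrl.get_state(); c=ctrl.capture(n); cv2.imwrite('pics/'+fn,c['image'])
    np.savez('pics/'+fn+'.npz',**{k:np.array(v) for k,v in c.items()},tcp=s['tcp_pos'],rot=s['tool_rot']); return c
def load(fn): return dict(np.load('pics/'+fn+'.npz'))
def ray(c,uv):
    p=cv2.undistortPoints(np.array(uv,float).reshape(-1,1,2),c['K'],c['D']).reshape(-1,2)
    d=np.c_[p,np.ones(len(p))]
    if 'mount' in c:
        q=c['rot']; T=np.eye(4); T[:3,:3]=R.from_quat([q[1],q[2],q[3],q[0]]).as_matrix(); T[:3,3]=c['tcp']
        M=T@c['mount']; return M[:3,3],d@M[:3,:3].T
    Rm=cv2.Rodrigues(np.array(c['rvec'],float))[0]; t=np.array(c['tvec'],float).ravel()
    return -Rm.T@t, d@Rm
def onz(c,uv,z):
    o,d=ray(c,uv); return (o+d*((z-o[2])/d[:,2])[:,None])[:,:2]
E
python3 - <<'E'
from h import *
print(ctrl.get_state())
for n in ('top','side','wrist'):
    c=snap(n,n+'0.png'); print(n,{k:np.array(v).round(3).tolist() for k,v in c.items() if k!='image'})
    if n!='wrist':print(ray(c,[[320,200]]))
E
```

```text
pics
{'clock': 0.0, 'joint_pos': array([-1.31031527e+00,  1.81569159e-01,  1.60795952e+00, -8.39920251e-06,
        1.35380454e+00, -2.06319460e-01]), 'qvel': array([-1.35147046e-03,  7.31146627e-06, -5.29036529e-04,  7.28598076e-05,
        4.17772611e-04, -1.02961689e-03]), 'effort': array([ 6.56844404e-04, -4.33879781e+01, -3.41839492e+01,  7.00698956e-02,
        3.83357692e-02, -1.07225032e-04]), 'tcp_pos': array([ 258.63825498, -512.98096377,  245.81775021]), 'tool_rot': array([ 0.16352555, -0.16356467,  0.68854867, -0.68731851]), 'force': array([-0.78138816,  0.41233642, -0.07490583]), 'moment': array([0.05616366, 0.02348577, 0.04816679]), 'grip_width': 88.20512341114205}
top {'K': [[374.011, 0.0, 315.089], [0.0, 374.011, 205.604], [0.0, 0.0, 1.0]], 'D': [-0.019, 0.0, 0.0, 0.0, 0.0], 'rvec': [2.151, -2.157, 0.099], 'tvec': [-53.867, 584.468, 910.641]}
(array([478.92606753, -74.55515764, 968.93895176]), array([[ 0.12666948,  0.00723932, -0.9921186 ]]))
side {'K': [[514.123, 0.0, 327.106], [0.0, 514.123, 202.235], [0.0, 0.0, 1.0]], 'D': [-0.018, 0.0, 0.0, 0.0, 0.0], 'rvec': [1.971, -0.048, 0.066], 'tvec': [-586.025, 18.507, 1370.689]}
(array([  490.73317168, -1289.36262286,   565.04985173]), array([[ 0.05477839,  0.92103887, -0.38587128]]))
wrist {'K': [[300.766, 0.0, 317.945], [0.0, 300.766, 206.432], [0.0, 0.0, 1.0]], 'D': [-0.05, 0.0, 0.0, 0.0, 0.0], 'mount': [[0.001, 0.95, 0.313, -81.775], [0.001, -0.313, 0.95, -138.753], [1.0, -0.001, -0.001, -0.148], [0.0, 0.0, 0.0, 1.0]]}
```

View pics/top0.png

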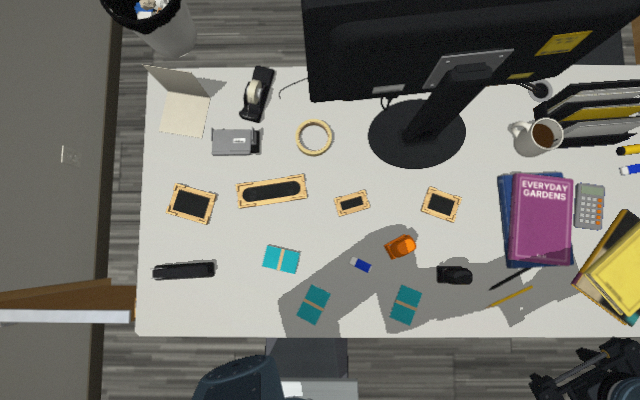

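View pics/side0.png

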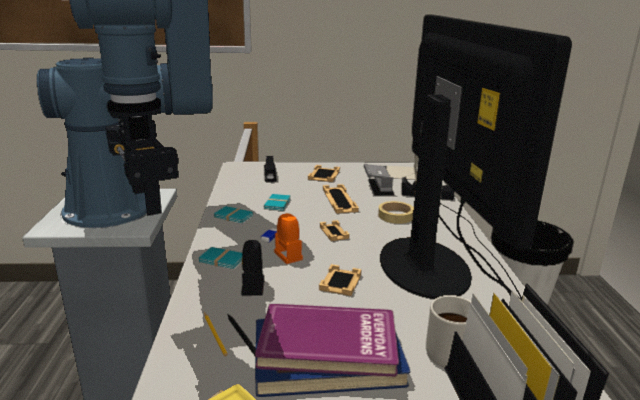

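View pics/wrist0.png

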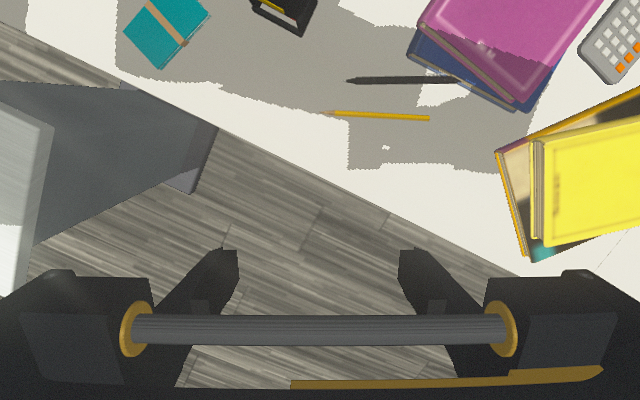

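The top view shows the trays at about (191,203), (272,190), (352,202) and (441,203). The stapler is at (184,270), the leftmost cards at (281,259), the eraser at (361,265), and the black stamp at (454,275) with an orange decoy at (401,246). The side view agrees. Next I measure them.

```bash
cat > m.py <<'E'
from h import *
c=load('top0.png'); im=c['image']; hsv=cv2.cvtColor(im,cv2.COLOR_BGR2HSV)
def fit(mask,roi,z,name,close=1):
    x0,y0,x1,y1=roi; m=np.zeros(mask.shape,np.uint8); m[y0:y1,x0:x1]=mask[y0:y1,x0:x1]*255
    if close>1: m=cv2.morphologyEx(m,cv2.MORPH_CLOSE,np.ones((close,close)))
    cs,_=cv2.findContours(m,cv2.RETR_EXTERNAL,cv2.CHAIN_APPROX_NONE); k=max(cs,key=cv2.contourArea).reshape(-1,2)
    w=onz(c,k,z).astype(np.float32); (cx,cy),(a,b),t=cv2.minAreaRect(w)
    if a<b: a,b,t=b,a,t+90
    t=(t+90)%180-90
    print(name,'c',round(cx,1),round(cy,1),'LxW',round(a,1),round(b,1),'long axis deg',round(t,1))
H,S,V=[hsv[...,i].astype(int) for i in range(3)]
wood=(H>8)&(H<28)&(S>60)&(V>120)
for n,r in dict(A=(160,175,222,228),B=(230,165,315,212),C=(328,180,375,222),D=(415,180,468,226)).items():
    fit(wood,r,8,n,5); fit((V<60),r,6,n+' inlay')
teal=(H>80)&(H<100)&(S>100)
fit(teal,(255,235,308,280),14,'cards',7)
fit((V<60),(145,255,222,285),30,'stapler')
fit((H>100)&(H<130)&(S>100),(345,250,375,278),13,'eraser sleeve')
fit((V<50),(430,255,480,292),98,'stamp')
fit((H>18)&(H<30)&(S>30),(290,115,340,160),12,'tape')
E
python3 m.py
python3 - <<'E'
from h import *
im=load('top0.png')['image']
cv2.imwrite('pics/t1.png',cv2.resize(im[160:300,140:300],None,fx=4.5,fy=4.5,interpolation=2))
cv2.imwrite('pics/t2.png',cv2.resize(im[160:300,330:490],None,fx=4.5,fy=4.5,interpolation=2))
E
```

```text
A c 594.4 269.9 LxW 116.5 82.3 long axis deg 73.8
A inlay c 593.6 270.6 LxW 83.4 52.4 long axis deg 74.0
B c 626.3 60.9 LxW 181.1 65.6 long axis deg -81.6
B inlay c 625.7 60.4 LxW 148.8 34.8 long axis deg -81.7
C c 594.4 -149.0 LxW 84.9 49.4 long axis deg -73.8
C inlay c 593.7 -148.4 LxW 53.4 19.6 long axis deg -74.2
D c 590.1 -378.5 LxW 89.3 70.1 long axis deg 69.5
D inlay c 589.4 -378.8 LxW 57.3 38.1 long axis deg 69.6
cards c 450.2 32.6 LxW 85.0 54.2 long axis deg 76.5
stapler c 422.2 275.8 LxW 152.5 35.0 long axis deg -86.7
eraser sleeve c 435.3 -174.2 LxW 35.8 21.3 long axis deg 63.5
stamp c 417.3 -374.0 LxW 78.1 38.4 long axis deg 89.9
tape c 767.3 -49.5 LxW 100.2 95.0 long axis deg -0.4
```

View pics/t1.png

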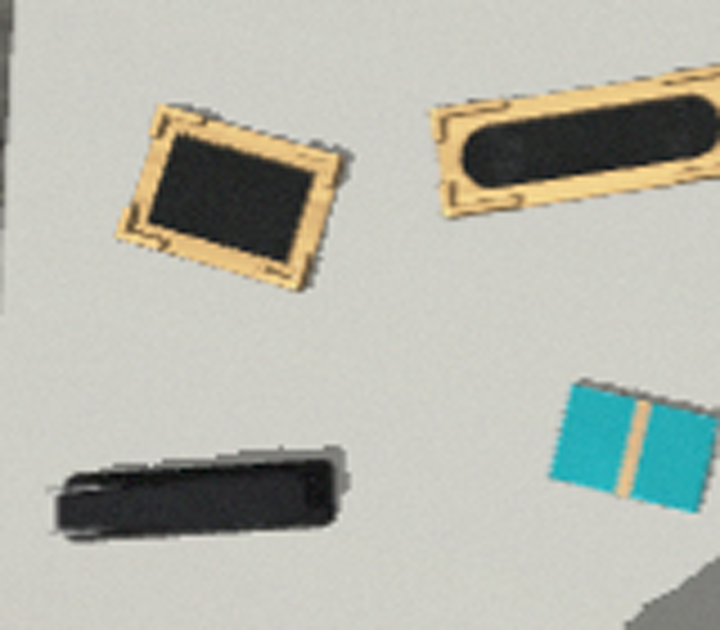

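View pics/t2.png

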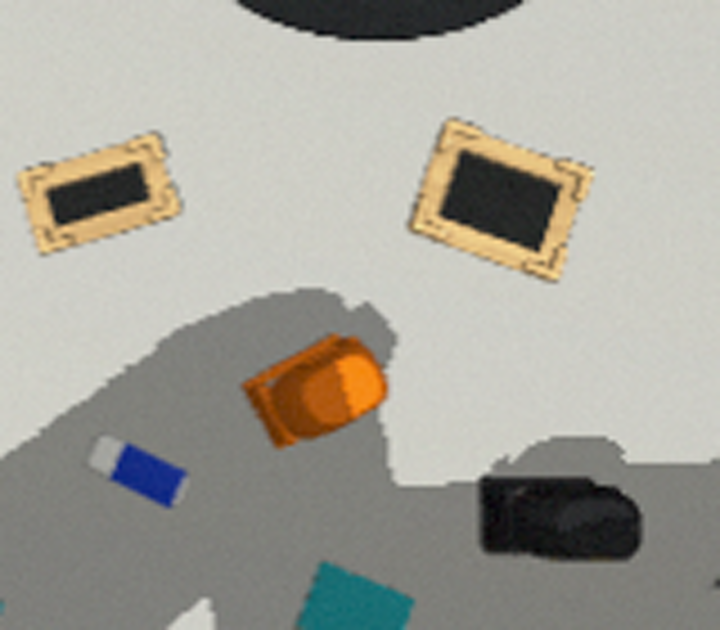

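```bash
python3 - <<'E'
from h import *
c=load('top0.png')
f=lambda pts:[[330+x/4.5,160+y/4.5] for x,y in pts]
print('orange foot z0',onz(c,f([(245,383),(283,447),(337,333)]),5).round(1).tolist())
print('black foot left',onz(c,f([(482,478),(482,553)]),5).round(1).tolist())
print('black foot left z20',onz(c,f([(482,478),(482,553)]),20).round(1).tolist())
print('black head right z98',onz(c,f([(641,520),(590,482),(590,560)]),98).round(1).tolist())
e=onz(c,f([(103,435),(89,458),(187,474),(172,507)]),13);print('eraser',e.round(1).tolist(),e.mean(0))
s=load('side0.png')
M=R.from_quat(np.r_[s['rot'][1:],s['rot'][0]]).as_matrix(); print(M.round(3))
im=s['image']; cv2.imwrite('pics/s1.png',cv2.resize(im[150:310,190:370],None,fx=4.4,fy=3.7*4.4/3.7*.85,interpolation=2))
E
```

```text
orange foot z0 [[485.1, -231.9], [449.1, -252.6], [513.3, -284.8]]
black foot left [[431.5, -364.2], [389.9, -362.7]]
black foot left z20 [[432.3, -359.7], [391.3, -358.2]]
black head right z98 [[414.8, -416.1], [433.9, -391.0], [394.9, -389.4]]
eraser [[456.2, -150.4], [443.4, -142.4], [434.4, -197.1], [416.2, -188.4]] [ 437.52241327 -169.58353983]
[[-0.893 -0.     0.45 ]
 [-0.45   0.002 -0.893]
 [-0.    -1.    -0.002]]
```

View pics/s1.png

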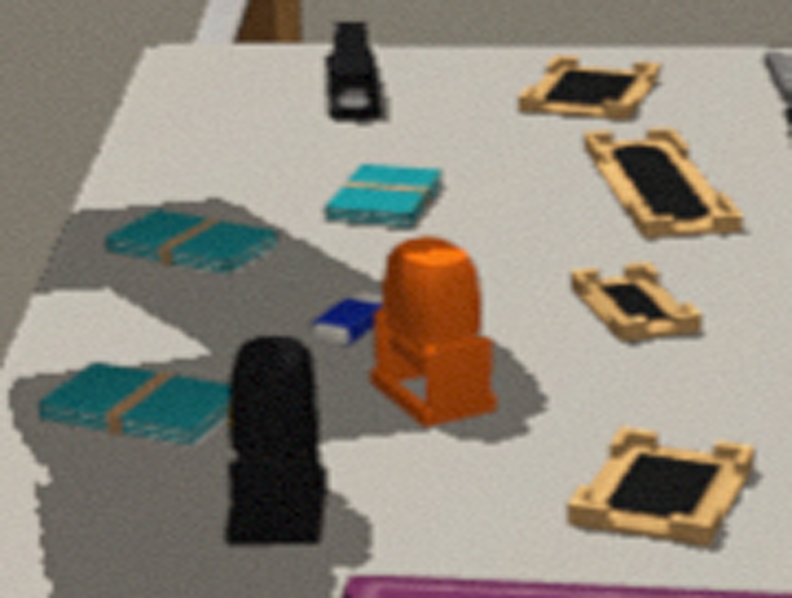

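>>> {"name": "play_rows", "arguments": {
  "increments": [
    {"tx":22,"ty":18,"tz":-4,"wz":0.158},
    {"tx":22,"ty":18,"tz":-4,"wz":0.158},
    {"tx":22,"ty":18,"tz":-4,"wz":0.158},
    {"tx":22,"ty":18,"tz":-4,"wz":0.158},
    {"tx":22,"ty":18,"tz":-4,"wz":0.158},
    {"tx":22,"ty":18,"tz":-4,"wz":0.158},
    {"tx":22,"ty":18,"tz":-4,"wz":0.155},
    {}
  ]
}}

```text
schema error: expected keys tx, ty, tz, wx, wy, wz, grip
```

```bash
python3 - <<'E'
from h import *
snap('wrist','w1.png'); s=ctrl.get_state(); print(s['tcp_pos'],R.from_quat(np.r_[s['tool_rot'][1:],s['tool_rot'][0]]).as_matrix().round(3), s['joint_pos'])
E
```

```text
[ 258.70482722 -513.175679    246.16611109] [[-0.893 -0.     0.45 ]
 [-0.45   0.001 -0.893]
 [-0.    -1.    -0.001]] [-1.31029673e+00  1.81274272e-01  1.60758189e+00  4.24117818e-06
  1.35380658e+00 -2.06292696e-01]
```

View pics/w1.png

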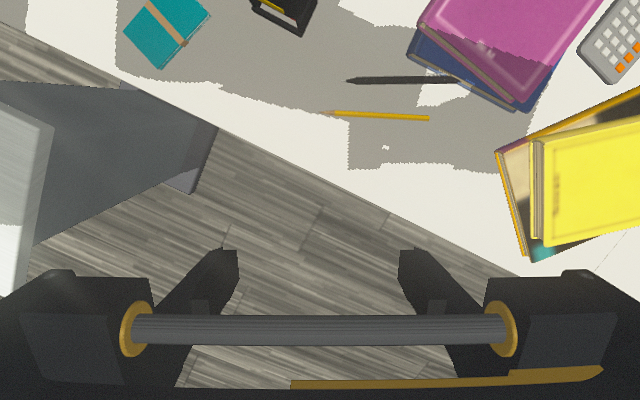

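The move was refused because every row needs all seven keys, so the view hasn't changed. I'll resend it in full.

>>> {"name": "play_rows", "arguments": {
  "increments": [
    {"tx":22,"ty":18,"tz":-4,"wx":0,"wy":0,"wz":0.158,"grip":1},
    {"tx":22,"ty":18,"tz":-4,"wx":0,"wy":0,"wz":0.158,"grip":1},
    {"tx":22,"ty":18,"tz":-4,"wx":0,"wy":0,"wz":0.158,"grip":1},
    {"tx":22,"ty":18,"tz":-4,"wx":0,"wy":0,"wz":0.158,"grip":1},
    {"tx":22,"ty":18,"tz":-4,"wx":0,"wy":0,"wz":0.158,"grip":1},
    {"tx":22,"ty":18,"tz":-4,"wx":0,"wy":0,"wz":0.158,"grip":1},
    {"tx":22,"ty":18,"tz":-4,"wx":0,"wy":0,"wz":0.155,"grip":1},
    {"tx":0,"ty":0,"tz":0,"wx":0,"wy":0,"wz":0,"grip":1}
  ]
}}

```text
clock: 1.2
tcp_pos: [413.6, -386.1, 218.1]
tool_rot: [0.5, -0.5, 0.5, -0.499]
force: [-0.2, 0.4, 0.1]
grip_width: 88.0
```

```bash
python3 - <<'E'
from h import *
snap('wrist','w2.png'); s=ctrl.get_state(); print(s['tcp_pos'],R.from_quat(np.r_[s['tool_rot'][1:],s['tool_rot'][0]]).as_matrix().round(3), s['joint_pos'])
E
```

```text
[ 412.96065617 -387.029347    218.42791958] [[-0.002 -0.001  1.   ]
 [-1.     0.    -0.002]
 [-0.    -1.    -0.001]] [-9.62473235e-01  1.87852527e-01  1.65792449e+00 -3.61592274e-04
  1.29642692e+00 -9.60789895e-01]
```

View pics/w2.png

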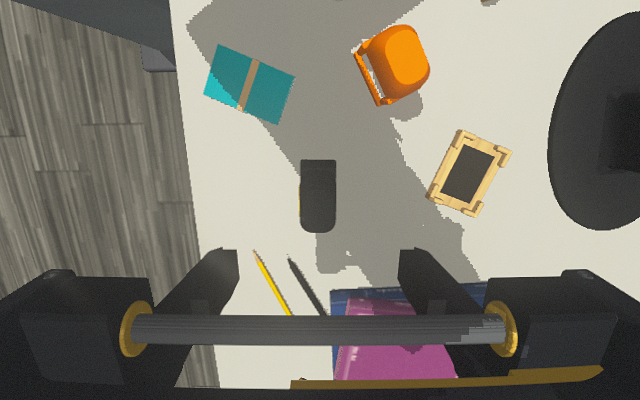

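The wrist view shows the black stamp at columns 300–336 and rows 160–232, lined up with the fingers. The orange one is at (393,60) and the stamp tray at (469,173). I'll zoom in and measure.

```bash
python3 - <<'E'
from h import *
c=load('w2.png'); im=c['image']
cv2.imwrite('pics/w2z.png',np.clip(cv2.resize(im[140:260,270:370],None,fx=5,fy=5,interpolation=2).astype(float)*2.5,0,255))
for z in (0,30,54,98): print(z,onz(c,[[318,160],[318,180],[318,232],[301,215],[336,215]],z).round(1).tolist())
print(ray(c,[[0,0]])[0])
# orange head top centre
print(onz(c,[[400,60]],98), onz(c,[[353,50],[380,106],[388,102]],5))
E
```

```text
0 [[413.5, -363.3], [413.5, -387.7], [413.5, -456.0], [392.1, -432.8], [436.2, -432.8]]
30 [[413.5, -358.4], [413.6, -380.7], [413.6, -443.3], [393.9, -422.0], [434.4, -422.0]]
54 [[413.6, -354.4], [413.6, -375.1], [413.6, -433.1], [395.4, -413.4], [432.9, -413.4]]
98 [[413.6, -347.2], [413.7, -364.9], [413.7, -414.4], [398.1, -397.6], [430.1, -397.6]]
[ 414.01987884 -304.61747052  356.98465448]
[[ 478.57364322 -267.25418788]] [[ 450.75418668 -244.4038941 ]
 [ 482.77756401 -301.63958657]
 [ 491.48135623 -297.2975661 ]][ WARN:0@0.535] global loadsave.cpp:1063 imwrite_ Unsupported depth image for selected encoder is fallbacked to CV_8U.
```

View pics/w2z.png

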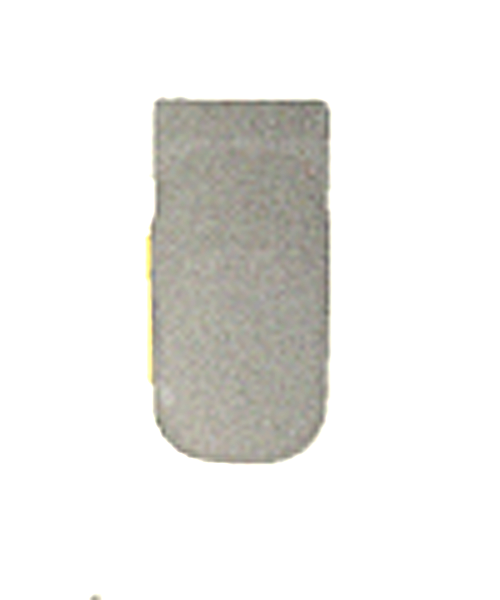

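>>> {"name": "play_rows", "arguments": {
  "increments": [
    {"tx":0.5,"ty":-5.5,"tz":-40,"wx":0,"wy":0,"wz":0,"grip":1},
    {"tx":0,"ty":0,"tz":-40,"wx":0,"wy":0,"wz":0,"grip":1},
    {"tx":0,"ty":0,"tz":-40,"wx":0,"wy":0,"wz":0,"grip":1},
    {"tx":0,"ty":0,"tz":-23.7,"wx":0,"wy":0,"wz":0,"grip":1},
    {"tx":0,"ty":0,"tz":0,"wx":0,"wy":0,"wz":0,"grip":0},
    {"tx":0,"ty":0,"tz":0,"wx":0,"wy":0,"wz":0,"grip":0},
    {"tx":0,"ty":0,"tz":0,"wx":0,"wy":0,"wz":0,"grip":0},
    {"tx":0,"ty":0,"tz":0,"wx":0,"wy":0,"wz":0,"grip":0},
    {"tx":0,"ty":0,"tz":0,"wx":0,"wy":0,"wz":0,"grip":0}
  ]
}}

```text
clock: 2.38
tcp_pos: [413.5, -393.2, 75.6]
tool_rot: [-0.5, 0.5, -0.5, 0.501]
force: [0.2, -0.1, 0.1]
grip_width: 40.2
```

>>> {"name": "play_rows", "arguments": {
  "increments": [
    {"tx":0,"ty":0,"tz":0,"wx":0,"wy":0,"wz":0,"grip":0},
    {"tx":0,"ty":0,"tz":0,"wx":0,"wy":0,"wz":0,"grip":0},
    {"tx":0,"ty":0,"tz":0,"wx":0,"wy":0,"wz":0,"grip":0}
  ]
}}

```text
clock: 2.75
tcp_pos: [413.4, -393.1, 75.4]
tool_rot: [-0.5, 0.5, -0.5, 0.5]
force: [-1.2, 0.4, 4.2]
grip_width: 34.6
```

>>> {"name": "play_rows", "arguments": {
  "increments": [
    {"tx":0,"ty":0,"tz":25,"wx":0,"wy":0,"wz":0,"grip":0},
    {"tx":0,"ty":0,"tz":25,"wx":0,"wy":0,"wz":0,"grip":0},
    {"tx":36,"ty":3,"tz":0,"wx":0,"wy":0,"wz":-0.07,"grip":0},
    {"tx":35,"ty":3,"tz":0,"wx":0,"wy":0,"wz":-0.07,"grip":0},
    {"tx":35,"ty":3,"tz":0,"wx":0,"wy":0,"wz":-0.07,"grip":0},
    {"tx":35,"ty":3,"tz":0,"wx":0,"wy":0,"wz":-0.07,"grip":0},
    {"tx":35,"ty":2.5,"tz":0,"wx":0,"wy":0,"wz":-0.076,"grip":0},
    {"tx":0,"ty":0,"tz":-15,"wx":0,"wy":0,"wz":0,"grip":0},
    {"tx":0,"ty":0,"tz":0,"wx":0,"wy":0,"wz":0,"grip":0}
  ]
}}

```text
clock: 3.88
tcp_pos: [587.2, -377.1, 106.8]
tool_rot: [0.403, -0.404, 0.583, -0.579]
force: [0.2, -0.2, -1.0]
grip_width: 34.7
```

```bash
python3 - <<'E'
from h import *
snap('wrist','w3.png'); c=snap('side','s3.png'); im=c['image']; a=cv2.resize(im[180:330,220:400],None,fx=3,fy=3)
b=load('w3.png')['image'][:300,150:500]
cv2.imwrite('pics/v3.png',np.hstack([cv2.resize(b,(350,450)),a[:450,:440]]))
E
```

```text
(no output)
```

View pics/v3.png

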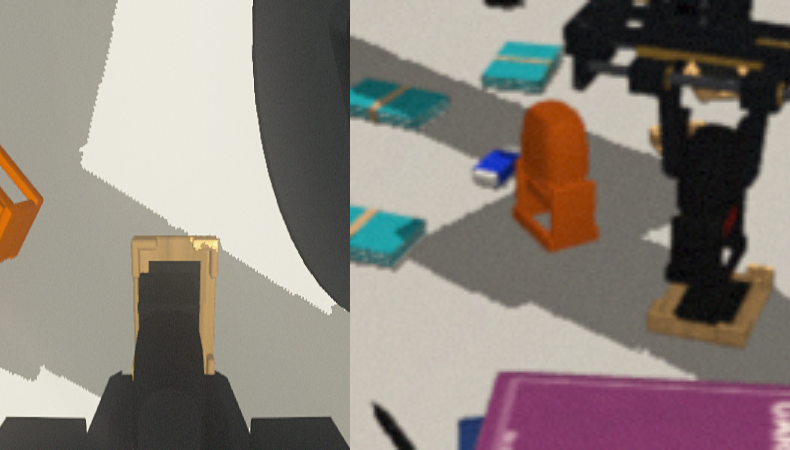

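The stamp hangs upright over its tray and is aligned, perhaps a few mm to the left. I'll check the pose, then lower it.

```bash
python3 - <<'E'
from h import *
s=ctrl.get_state(); print(s['tcp_pos'],R.from_quat(np.r_[s['tool_rot'][1:],s['tool_rot'][0]]).as_matrix().round(3),s['force'])
c=load('w3.png')
# foot far edge columns / tray edges (crop: x=150+u, y=v*300/450)
f=lambda P:[[150+u,v/1.5] for u,v in P]
print(onz(c,f([(138,275),(200,275)]),30),onz(c,f([(132,238),(218,238)]),15))
E
```

```text
[ 587.74352628 -378.27019802  108.84340152] [[-0.35  -0.002  0.937]
 [-0.937  0.002 -0.35 ]
 [-0.001 -1.    -0.003]] [ 0.00810762 -0.78443904 -1.44932827]
[[ 576.1869364  -342.24293789]
 [ 619.00883582 -358.12645368]] [[ 576.39709009 -325.42918902]
 [ 638.37574798 -348.43290343]]
```

>>> {"name": "play_rows", "arguments": {
  "increments": [
    {"tx":3,"ty":0,"tz":-12,"wx":0,"wy":0,"wz":0,"grip":0},
    {"tx":0,"ty":0,"tz":-10,"wx":0,"wy":0,"wz":0,"grip":0},
    {"tx":0,"ty":0,"tz":-4,"wx":0,"wy":0,"wz":0,"grip":0},
    {"tx":0,"ty":0,"tz":-2,"wx":0,"wy":0,"wz":0,"grip":0},
    {"tx":0,"ty":0,"tz":0,"wx":0,"wy":0,"wz":0,"grip":0}
  ]
}}

```text
clock: 4.6
tcp_pos: [592.4, -378.6, 82.1]
tool_rot: [-0.403, 0.403, -0.581, 0.581]
force: [0.4, -1.0, -1.2]
grip_width: 34.6
```

>>> {"name": "play_rows", "arguments": {
  "increments": [
    {"tx":0,"ty":0,"tz":-1.5,"wx":0,"wy":0,"wz":0,"grip":0},
    {"tx":0,"ty":0,"tz":0,"wx":0,"wy":0,"wz":0,"grip":0}
  ]
}}

```text
clock: 4.85
tcp_pos: [592.6, -378.8, 81.4]
tool_rot: [-0.403, 0.403, -0.58, 0.581]
force: [-0.6, 0.4, 3.5]
grip_width: 34.3
```

>>> {"name": "play_rows", "arguments": {
  "increments": [
    {"tx":0,"ty":0,"tz":0,"wx":0,"wy":0,"wz":0,"grip":0.75},
    {"tx":0,"ty":0,"tz":0,"wx":0,"wy":0,"wz":0,"grip":0.75},
    {"tx":0,"ty":0,"tz":0,"wx":0,"wy":0,"wz":0,"grip":0.75},
    {"tx":0,"ty":0,"tz":0,"wx":0,"wy":0,"wz":0,"grip":0.75},
    {"tx":0,"ty":0,"tz":30,"wx":0,"wy":0,"wz":0,"grip":0.75},
    {"tx":0,"ty":0,"tz":50,"wx":0,"wy":0,"wz":0,"grip":0.75},
    {"tx":0,"ty":0,"tz":40,"wx":0,"wy":0,"wz":0,"grip":0.75}
  ]
}}

```text
clock: 5.72
tcp_pos: [592.5, -378.7, 202.5]
tool_rot: [-0.403, 0.403, -0.58, 0.581]
force: [0.8, -0.1, -0.4]
grip_width: 66.3
```

```bash
python3 - <<'E'
from h import *
w=snap('wrist','w4.png')['image']; im=snap('side','s4.png')['image']; a=cv2.resize(im[200:330,260:400],None,fx=3,fy=3)
t=snap('top','top4.png')['image']
cv2.imwrite('pics/v4.png',np.hstack([cv2.resize(w,(375,390))[:, :375],a]))
E
```

```text
(no output)
```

View pics/v4.png

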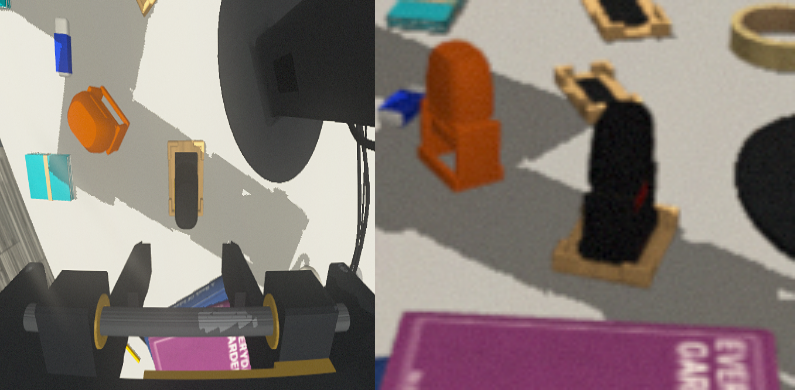

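The stamp stands in its tray. I'll check its centring with numbers, then work out the eraser move, since the wrist view shows both the eraser and the orange stamp.

```bash
python3 - <<'E'
from h import *
im=load('w4.png')['image']
cv2.imwrite('pics/w4a.png',cv2.resize(im[135:245,270:365],None,fx=5,fy=5,interpolation=2))
cv2.imwrite('pics/w4b.png',cv2.resize(im[10:170,80:230],None,fx=3.7,fy=3.7,interpolation=2))
E
```

```text
(no output)
```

View pics/w4a.png

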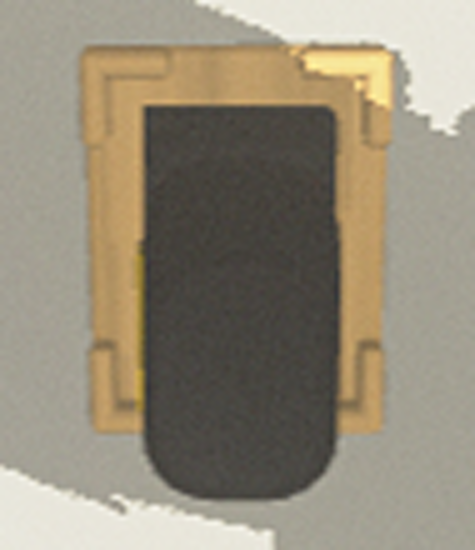

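View pics/w4b.png

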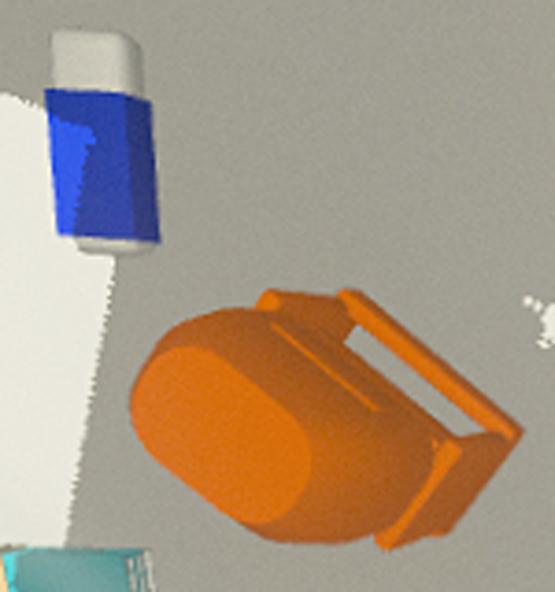

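The stamp is centred: about 6.6 mm end gap against 7 mm expected, and the sides are symmetric. Next I place the orange decoy relative to the eraser.

```bash
python3 - <<'E'
from h import *
c=load('w4.png')
f=lambda P:[[80+u/3.7,10+v/3.7] for u,v in P]
print('cam',ray(c,[[0,0]])[0])
print('head c z98',onz(c,f([(222,435)]),98))
print('foot low',onz(c,f([(522,432),(385,548)]),0))
print('foot edge top',onz(c,f([(345,290),(520,432)]),8))
e=f([(53,30),(140,50),(160,242),(80,250)])
print('eraser top face z13', onz(c,f([(53,30),(128,35),(47,90),(130,95),(60,235)]),13).round(1).tolist())
t=load('top4.png'); im=t['image']; hsv=cv2.cvtColor(im,cv2.COLOR_BGR2HSV)
# eraser: blue sleeve or bright-in-shadow white
H,S,V=[hsv[...,i].astype(int) for i in range(3)]
print(V[255:275,348:375])
s=ctrl.get_state(); print(s['joint_pos'])
E
python3 - <<'E'
import sys; sys.path.insert(0,'.')
import os; os.chdir('.')
from h import *
im=load('top4.png')['image']
cv2.imwrite('pics/t4.png',cv2.resize(im[225:290,335:435],None,fx=7.5,fy=7.5,interpolation=2))
E
```

```text
cam [ 621.19642834 -302.10099728  341.17488699]
head c z98 [[ 483.09700124 -265.03818342]]
foot low [[ 513.88120338 -282.71462601]
 [ 458.43679391 -298.87034571]]
foot edge top [[ 486.00835215 -229.12431293]
 [ 515.84625916 -282.95755191]]
eraser top face z13 [[443.9, -140.3], [462.8, -149.8], [434.6, -152.6], [455.9, -163.0], [418.4, -186.3]]
[[141 142 141 143 139 141 142 142 144 141 143 140 143 141 139 143 139 144
  142 141 142 144 142 144 142 143 142]
 [143 144 142 139 136 143 144 140 142 140 142 141 141 143 140 140 144 141
  141 144 142 143 142 142 142 140 141]
 [142 138 127 137 172 178 171 151 140 144 143 141 140 140 142 142 143 141
  141 141 142 139 142 138 141 142 139]
 [142 140 135 150 178 180 180 178 170 151 136 136 143 143 140 141 143 142
  138 143 140 142 141 141 141 140 143]
 [144 134 139 169 180 183 181 182 172 156 148 147 142 135 140 141 142 141
  139 141 140 144 142 137 141 141 141]
 [142 137 150 175 181 182 181 182 165 148 147 147 147 146 146 136 142 139
  141 141 143 137 143 141 143 142 140]
 [137 142 165 178 180 181 179 168 148 145 147 148 147 150 148 147 143 136
  
[... 905 characters left out ...]
43 147 152 163 162 141 143 141 140]
 [141 142 144 141 139 182 223 223 223 224 223 223 222 216 219 225 225 226
  195 146 145 156 158 137 143 142 142]
 [142 140 142 139 182 221 224 224 224 223 224 223 223 224 223 217 222 228
  227 195 156 177 162 144 140 142 143]
 [142 140 142 183 223 222 224 224 225 223 223 223 223 223 224 223 220 218
  220 219 209 218 222 192 141 143 142]
 [141 139 185 223 223 223 224 222 223 223 224 224 225 224 224 223 224 222
  223 223 222 225 221 223 194 142 143]
 [141 182 221 223 224 224 225 223 224 223 223 225 224 224 223 224 225 224
  224 223 223 222 224 225 223 190 143]]
[-7.36960791e-01  4.94024484e-01  1.28837356e+00  1.28138733e-05
  1.35296336e+00 -3.80026282e-01]
```

View pics/t4.png

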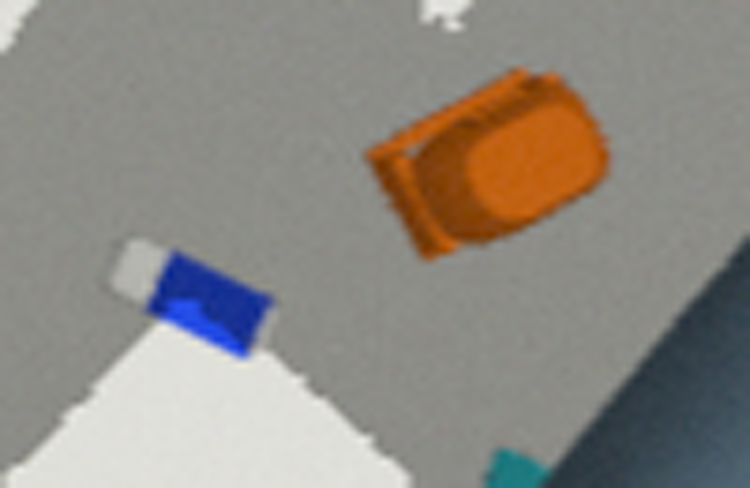

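```bash
python3 - <<'E'
from h import *
t=load('top4.png')
f=lambda P:[[335+u/7.5,225+v/7.5] for u,v in P]
p=onz(t,f([(120,262),(265,331)]),13);print(p,p.mean(0),np.linalg.norm(p[1]-p[0]),np.degrees(np.arctan2(*(p[0]-p[1])[::-1])))
E=p.mean(0)
o=np.array([[486,-229.1],[515.8,-283],[0,0],[0,0]])  # long edge far from robot
n=np.array([-0.875,-0.484])*42; o[2]=o[1]+n;o[3]=o[0]+n
print('orange foot',o,o.mean(0))
a=np.radians(63.5-90); u=np.array([np.cos(a),np.sin(a)]); v=np.array([-u[1],u[0]])
print('in gripper frame (opening,along eraser)',((o-E)@np.c_[u,v]).round(1).tolist())
E
```

```text
[[ 447.97362418 -145.51734846]
 [ 424.94523085 -193.89243724]] [ 436.45942752 -169.70489285] 53.576637762520015 64.54376439822188
orange foot [[ 486.    -229.1  ]
 [ 515.8   -283.   ]
 [ 479.05  -303.328]
 [ 449.25  -249.428]] [ 482.525 -266.214]
in gripper frame (opening,along eraser) [[70.8, -31.0], [121.6, -66.0], [97.7, -100.6], [47.0, -65.6]]
```

>>> {"name": "play_rows", "arguments": {
  "increments": [
    {"tx":-30.7,"ty":42.8,"tz":0,"wx":-0.045,"wy":0.022,"wz":-0.02,"grip":0.65},
    {"tx":-30.7,"ty":42.8,"tz":0,"wx":-0.045,"wy":0.022,"wz":-0.02,"grip":0.65},
    {"tx":-30.7,"ty":42.8,"tz":0,"wx":-0.045,"wy":0.022,"wz":-0.02,"grip":0.65},
    {"tx":-30.7,"ty":42.8,"tz":0,"wx":-0.045,"wy":0.022,"wz":-0.02,"grip":0.65},
    {"tx":-30.6,"ty":43,"tz":0,"wx":-0.045,"wy":0.022,"wz":-0.018,"grip":0.65},
    {"tx":0,"ty":0,"tz":-40,"wx":0,"wy":0,"wz":0,"grip":0.65},
    {"tx":0,"ty":0,"tz":-40,"wx":0,"wy":0,"wz":0,"grip":0.65},
    {"tx":0,"ty":0,"tz":0,"wx":0,"wy":0,"wz":0,"grip":0.65}
  ]
}}

```text
clock: 6.88
tcp_pos: [435.6, -162.6, 116.8]
tool_rot: [-0.293, 0.45, -0.555, 0.635]
force: [-0.0, 0.4, 0.2]
grip_width: 57.6
```

```bash
python3 - <<'E'
from h import *
w=snap('wrist','w5.png')['image']; im=snap('side','s5.png')['image']; a=cv2.resize(im[130:290,190:350],None,fx=2.5,fy=2.5)
s=ctrl.get_state(); print(s['tcp_pos'],R.from_quat(np.r_[s['tool_rot'][1:],s['tool_rot'][0]]).as_matrix().round(3))
cv2.imwrite('pics/v5.png',np.hstack([w[:,100:500],a]))
E
```

```text
[ 438.58034075 -164.25648892  120.40222167] [[-0.425 -0.121  0.897]
 [-0.871 -0.216 -0.441]
 [ 0.248 -0.969 -0.013]]
```

View pics/v5.png

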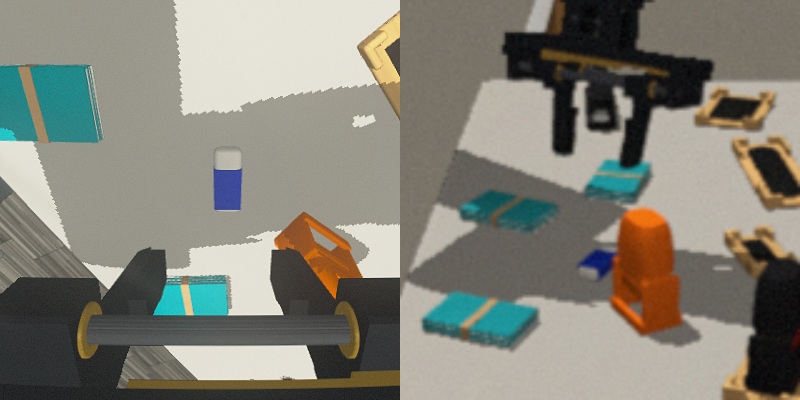

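The eraser is upright in the wrist view at full-image columns 314–342, rows 147–211. The orange stamp shows at the right finger, about (420,250). I'll measure both.

```bash
python3 - <<'E'
from h import *
c=load('w5.png'); 
p=onz(c,[[315,148],[342,149],[341,209],[314,209]],13); print(p.round(1).tolist(),p.mean(0))
print('orange corner', onz(c,[[376,240]],10), onz(c,[[403,212]],10))
q=onz(c,[[320,150],[320,205]],13)
p2=onz(c,[[328.5,148],[328,209]],13); print(p2, np.linalg.norm(p2[0]-p2[1]), np.degrees(np.arctan2(*(p2[0]-p2[1])[::-1])))
E
```

```text
[[443.6, -136.1], [461.9, -145.8], [439.0, -195.7], [417.9, -185.6]] [ 440.61429887 -165.7911076 ]
orange corner [[ 453.90933219 -243.24162489]] [[ 486.30267215 -223.78412021]]
[[ 452.94330453 -140.57039933]
 [ 428.85556854 -190.83804573]] 55.7409660848503 64.39674140319785
```

>>> {"name": "play_rows", "arguments": {
  "increments": [
    {"tx":0,"ty":0,"tz":-35,"wx":0,"wy":0,"wz":0,"grip":0.65},
    {"tx":0,"ty":0,"tz":-35,"wx":0,"wy":0,"wz":0,"grip":0.65},
    {"tx":0,"ty":0,"tz":-25,"wx":0,"wy":0,"wz":0,"grip":0.65},
    {"tx":0,"ty":0,"tz":-10,"wx":0,"wy":0,"wz":0,"grip":0.65},
    {"tx":0,"ty":0,"tz":-3.5,"wx":0,"wy":0,"wz":0,"grip":0.65},
    {"tx":0,"ty":0,"tz":0,"wx":0,"wy":0,"wz":0,"grip":0.65}
  ]
}}

```text
clock: 7.72
tcp_pos: [439.7, -164.7, 13.0]
tool_rot: [-0.294, 0.448, -0.552, 0.639]
force: [0.3, 0.1, 0.3]
grip_width: 57.3
```

>>> {"name": "play_rows", "arguments": {
  "increments": [
    {"tx":0,"ty":0,"tz":0,"wx":0,"wy":0,"wz":0,"grip":0},
    {"tx":0,"ty":0,"tz":0,"wx":0,"wy":0,"wz":0,"grip":0},
    {"tx":0,"ty":0,"tz":0,"wx":0,"wy":0,"wz":0,"grip":0},
    {"tx":0,"ty":0,"tz":0,"wx":0,"wy":0,"wz":0,"grip":0},
    {"tx":0,"ty":0,"tz":0,"wx":0,"wy":0,"wz":0,"grip":0},
    {"tx":0,"ty":0,"tz":0,"wx":0,"wy":0,"wz":0,"grip":0}
  ]
}}

```text
clock: 8.48
tcp_pos: [439.0, -164.4, 12.2]
tool_rot: [-0.294, 0.448, -0.552, 0.638]
force: [0.2, -1.2, 2.2]
grip_width: 22.7
```

```bash
python3 - <<'E'
from h import *
w=snap('wrist','w6.png')['image']; im=snap('side','s6.png')['image']; a=cv2.resize(im[130:290,190:350],None,fx=2.5,fy=2.5)
s=ctrl.get_state(); print(s['tcp_pos'],s['force'],s['grip_width'])
cv2.imwrite('pics/v6.png',np.hstack([w[:,100:500],a]))
E
```

```text
[ 439.00133528 -164.33254957   12.17073882] [-0.41961845  1.30323999  3.4408533 ] 22.955088016777985
```

View pics/v6.png

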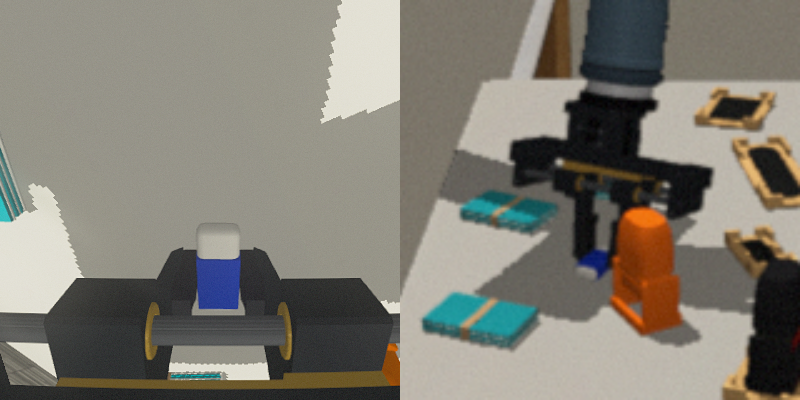

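The eraser is held: the opening reads 22.9 mm and it lies level between the pads, with its near end at row 223. I'll measure its offset along its length from the TCP.

```bash
python3 - <<'E'
from h import *
c=load('w6.png'); p=onz(c,[[318,223],[318,309],[318,315]],13); v=np.array([.432,.902])
print(p,(p-c['tcp'][:2])@v)
cv2.imwrite('pics/w6z.png',cv2.resize(c['image'][200:330,270:370],None,fx=4.5,fy=4.5))
E
```

```text
[[ 453.07545569 -135.82208903]
 [ 426.09821058 -190.57443954]
 [ 423.70572094 -195.43020064]] [ 31.81856718 -29.22222286 -34.6356749 ]
```

View pics/w6z.png

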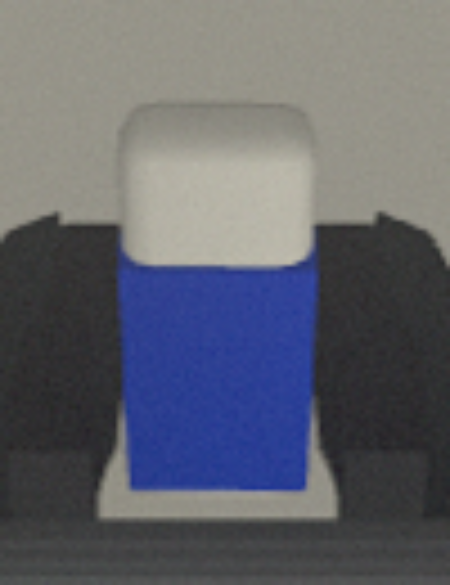

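>>> {"name": "play_rows", "arguments": {
  "increments": [
    {"tx":0,"ty":0,"tz":20,"wx":0,"wy":0,"wz":0,"grip":0},
    {"tx":0,"ty":0,"tz":40,"wx":0,"wy":0,"wz":0,"grip":0},
    {"tx":0,"ty":0,"tz":40,"wx":0,"wy":0,"wz":0,"grip":0},
    {"tx":0,"ty":0,"tz":10,"wx":0.11,"wy":-0.055,"wz":0,"grip":0},
    {"tx":0,"ty":0,"tz":0,"wx":0.115,"wy":-0.055,"wz":0,"grip":0},
    {"tx":0,"ty":0,"tz":0,"wx":0,"wy":0,"wz":0,"grip":0}
  ]
}}

```text
clock: 9.32
tcp_pos: [438.3, -165.7, 122.2]
tool_rot: [0.371, -0.376, 0.604, -0.597]
force: [-0.4, 0.1, -1.5]
grip_width: 22.6
```

```bash
python3 - <<'E'
from h import *
w=snap('wrist','w7.png')['image']
s=ctrl.get_state(); M=R.from_quat(np.r_[s['tool_rot'][1:],s['tool_rot'][0]]).as_matrix(); print(s['tcp_pos'],s['force'],s['grip_width'],M.round(3))
cv2.imwrite('pics/w7z.png',cv2.resize(w[190:330,250:390],None,fx=4,fy=4))
E
```

```text
[ 438.14659756 -165.06438564  121.76176245] [-0.38538103  0.31730151 -0.25052769] 22.62233063809818 [[-0.441 -0.012  0.897]
 [-0.897  0.004 -0.441]
 [ 0.002 -1.    -0.013]]
```

View pics/w7z.png

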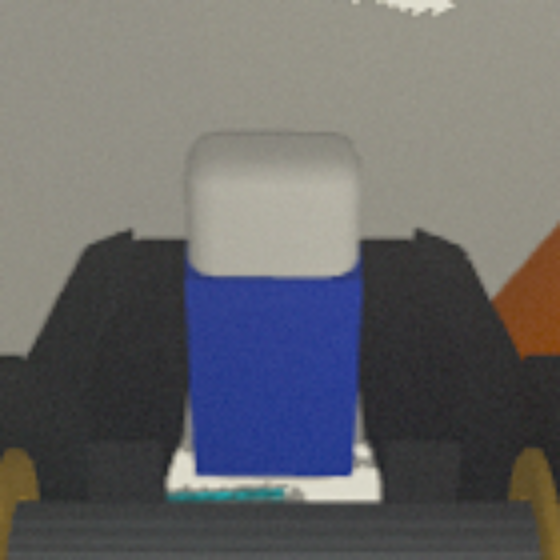

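>>> {"name": "play_rows", "arguments": {
  "increments": [
    {"tx":30.9,"ty":3.6,"tz":0,"wx":0,"wy":0,"wz":0.147,"grip":0},
    {"tx":30.9,"ty":3.6,"tz":0,"wx":0,"wy":0,"wz":0.147,"grip":0},
    {"tx":30.9,"ty":3.6,"tz":0,"wx":0,"wy":0,"wz":0.147,"grip":0},
    {"tx":30.9,"ty":3.6,"tz":0,"wx":0,"wy":0,"wz":0.147,"grip":0},
    {"tx":30.7,"ty":3.6,"tz":0,"wx":0,"wy":0,"wz":0.149,"grip":0},
    {"tx":0,"ty":0,"tz":-30,"wx":0,"wy":0,"wz":0,"grip":0},
    {"tx":0,"ty":0,"tz":-30,"wx":0,"wy":0,"wz":0,"grip":0},
    {"tx":0,"ty":0,"tz":-20,"wx":0,"wy":0,"wz":0,"grip":0},
    {"tx":0,"ty":0,"tz":0,"wx":0,"wy":0,"wz":0,"grip":0}
  ]
}}

```text
clock: 10.5
tcp_pos: [591.7, -145.0, 39.8]
tool_rot: [-0.562, 0.57, -0.428, 0.42]
force: [-0.2, 0.1, 0.5]
grip_width: 22.5
```

```bash
python3 - <<'E'
from h import *
w=snap('wrist','w8.png')['image']; im=snap('side','s8.png')['image']
s=ctrl.get_state(); M=R.from_quat(np.r_[s['tool_rot'][1:],s['tool_rot'][0]]).as_matrix(); print(s['tcp_pos'],s['force'],s['grip_width'],M.round(3))
cv2.imwrite('pics/v8.png',np.hstack([cv2.resize(w[190:340,240:390],None,fx=2.6,fy=2.6),cv2.resize(im[140:270,270:400],None,fx=3,fy=3)]))
E
```

```text
[ 593.59094127 -146.19377078   42.47302872] [-0.15207316 -0.42580994 -0.68458687] 22.457259973297404 [[ 0.279 -0.011  0.96 ]
 [-0.96  -0.004  0.279]
 [ 0.    -1.    -0.012]]
```

View pics/v8.png

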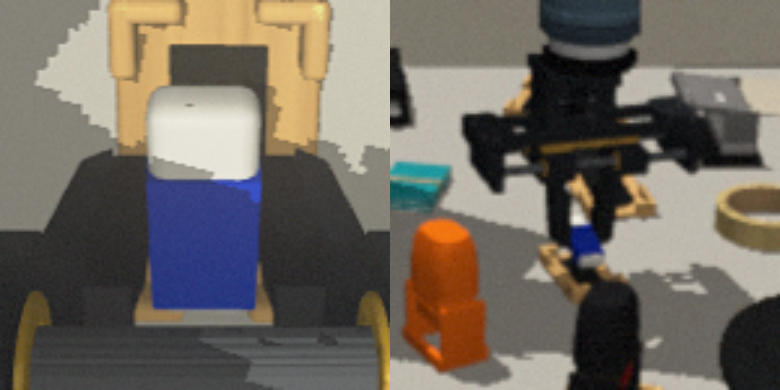

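```bash
python3 - <<'E'
from h import *
c=load('w8.png'); f=lambda P:[[240+u/2.6,190+v/2.6] for u,v in P]
u=np.array([.96,.279]);v=np.array([-.279,.96])
for n,P,z in (('tray wall inner',[(133,60),(303,60)],15),('inlay end corners',[(170,45),(268,45)],6),('eraser',[(148,150),(261,150),(204,90)],43.5)):
    p=onz(c,f(P),z)-c['tcp'][:2]; print(n,'u',(p@u).round(1),'v',(p@v).round(1))
print(c['tcp'])
E
```

```text
tray wall inner u [-15.6  22.1] v [23.7 24. ]
inlay end corners u [-7.9 14.9] v [24.3 24.5]
eraser u [-10.1  11.4   0.6] v [15.6 15.7 27.9]
[ 591.71643476 -145.00598135   39.75234969]
```

>>> {"name": "play_rows", "arguments": {
  "increments": [
    {"tx":1.7,"ty":-1.4,"tz":-8,"wx":0,"wy":0,"wz":0,"grip":0},
    {"tx":0,"ty":0,"tz":-8,"wx":0,"wy":0,"wz":0,"grip":0},
    {"tx":0,"ty":0,"tz":-5,"wx":0,"wy":0,"wz":0,"grip":0},
    {"tx":0,"ty":0,"tz":-2,"wx":0,"wy":0,"wz":0,"grip":0},
    {"tx":0,"ty":0,"tz":0,"wx":0,"wy":0,"wz":0,"grip":0},
    {"tx":0,"ty":0,"tz":0,"wx":0,"wy":0,"wz":0,"grip":0}
  ]
}}

```text
clock: 11.35
tcp_pos: [595.3, -147.0, 19.9]
tool_rot: [-0.563, 0.568, -0.427, 0.422]
force: [-2.1, 5.2, 7.4]
grip_width: 22.1
```

>>> {"name": "play_rows", "arguments": {
  "increments": [
    {"tx":0,"ty":0,"tz":0,"wx":0,"wy":0,"wz":0,"grip":0.5},
    {"tx":0,"ty":0,"tz":0,"wx":0,"wy":0,"wz":0,"grip":0.5},
    {"tx":0,"ty":0,"tz":0,"wx":0,"wy":0,"wz":0,"grip":0.5},
    {"tx":0,"ty":0,"tz":25,"wx":0,"wy":0,"wz":0,"grip":0.5},
    {"tx":0,"ty":0,"tz":50,"wx":0,"wy":0,"wz":0,"grip":0.6},
    {"tx":0,"ty":0,"tz":50,"wx":0,"wy":0,"wz":0,"grip":0.7},
    {"tx":0,"ty":0,"tz":0,"wx":0,"wy":0,"wz":0,"grip":0.8},
    {"tx":0,"ty":0,"tz":0,"wx":0,"wy":0,"wz":0,"grip":0.9}
  ]
}}

```text
clock: 12.35
tcp_pos: [594.4, -147.6, 143.4]
tool_rot: [-0.562, 0.569, -0.427, 0.422]
force: [-0.8, 0.3, -0.5]
grip_width: 78.0
```

```bash
python3 - <<'E'
from h import *
w=snap('wrist','w9.png')['image']; im=snap('side','s9.png')['image']
s=ctrl.get_state(); M=R.from_quat(np.r_[s['tool_rot'][1:],s['tool_rot'][0]]).as_matrix(); print(s['tcp_pos'],s['force'],s['grip_width'],M.round(3))
cv2.imwrite('pics/v9.png',np.hstack([cv2.resize(w[110:260,240:390],None,fx=2.6,fy=2.6),cv2.resize(im[140:270,270:400],None,fx=3,fy=3)]))
E
```

```text
[ 593.67217965 -147.23836401  141.98928955] [-0.16318237  0.98249847  0.25238533] 79.39215465259925 [[ 0.279 -0.015  0.96 ]
 [-0.96  -0.002  0.279]
 [-0.003 -1.    -0.015]]
```

View pics/v9.png

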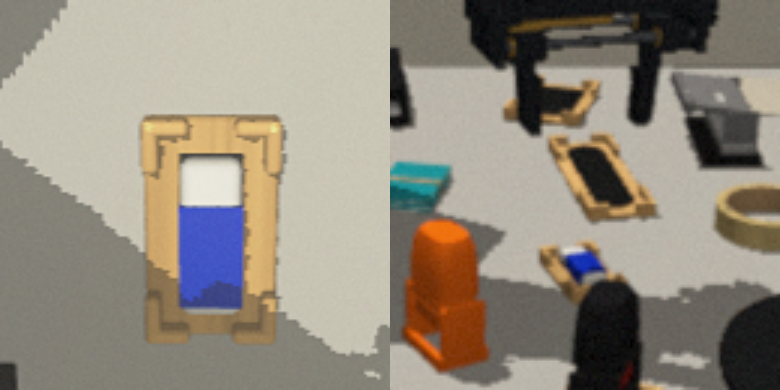

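The eraser lies centred on its inlay. Next come the cards.

>>> {"name": "play_rows", "arguments": {
  "increments": [
    {"tx":-29,"ty":36.1,"tz":0,"wx":0,"wy":0,"wz":-0.104,"grip":1},
    {"tx":-29,"ty":36.1,"tz":0,"wx":0,"wy":0,"wz":-0.104,"grip":1},
    {"tx":-29,"ty":36.1,"tz":0,"wx":0,"wy":0,"wz":-0.104,"grip":1},
    {"tx":-29,"ty":36.1,"tz":0,"wx":0,"wy":0,"wz":-0.104,"grip":1},
    {"tx":-29,"ty":36,"tz":0,"wx":0,"wy":0,"wz":-0.102,"grip":1},
    {"tx":0,"ty":0,"tz":-20,"wx":-0.003,"wy":-0.014,"wz":0,"grip":1},
    {"tx":0,"ty":0,"tz":0,"wx":0,"wy":0,"wz":0,"grip":1},
    {"tx":0,"ty":0,"tz":0,"wx":0,"wy":0,"wz":0,"grip":1}
  ]
}}

```text
clock: 13.45
tcp_pos: [449.9, 32.4, 123.8]
tool_rot: [-0.438, 0.437, -0.555, 0.555]
force: [1.3, -0.0, -0.4]
grip_width: 88.0
```

```bash
python3 - <<'E'
from h import *
w=snap('wrist','w10.png')['image']
s=ctrl.get_state(); M=R.from_quat(np.r_[s['tool_rot'][1:],s['tool_rot'][0]]).as_matrix(); print(s['tcp_pos'],s['force'],s['grip_width'],M.round(3))
c=load('w10.png');hsv=cv2.cvtColor(w,cv2.COLOR_BGR2HSV);m=cv2.inRange(hsv,(80,100,0),(100,255,255))
m=cv2.morphologyEx(m,cv2.MORPH_CLOSE,np.ones((13,13)))
for k in cv2.findContours(m,cv2.RETR_EXTERNAL,cv2.CHAIN_APPROX_NONE)[0]:
    if cv2.contourArea(k)>800: print(cv2.boundingRect(k),cv2.minAreaRect(onz(c,k.reshape(-1,2),14).astype(np.float32)))
E
```

```text
[450.32555564  32.30384576 124.12940629] [-0.55520209  0.3673855   0.66133472] 87.98513005096912 [[-0.234  0.002  0.972]
 [-0.972  0.    -0.234]
 [-0.001 -1.     0.002]]
(220, 280, 57, 35) ((360.5836486816406, -45.629371643066406), (44.13364791870117, 50.395626068115234), 64.11404418945312)
(287, 153, 65, 96) ((451.60772705078125, 35.39946365356445), (86.31982421875, 53.674339294433594), 76.56278228759766)
```

View pics/w10.png

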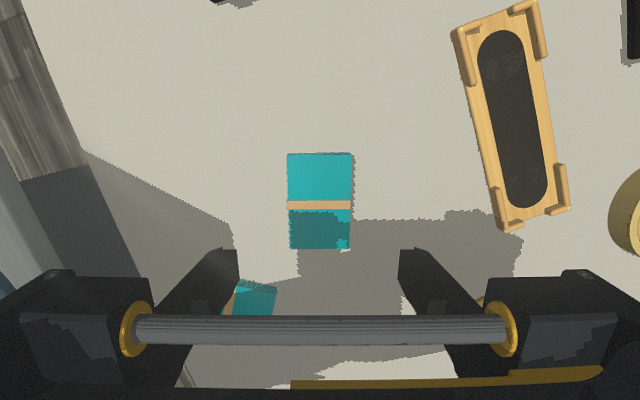

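The card stack sits squarely between the fingers at (319,200), and both views agree to within 3 mm. Lower and grip.

>>> {"name": "play_rows", "arguments": {
  "increments": [
    {"tx":1,"ty":1.4,"tz":-40,"wx":0,"wy":0,"wz":0,"grip":1},
    {"tx":0,"ty":0,"tz":-40,"wx":0,"wy":0,"wz":0,"grip":1},
    {"tx":0,"ty":0,"tz":-22,"wx":0,"wy":0,"wz":0,"grip":1},
    {"tx":0,"ty":0,"tz":-8,"wx":0,"wy":0,"wz":0,"grip":1},
    {"tx":0,"ty":0,"tz":-3,"wx":0,"wy":0,"wz":0,"grip":1},
    {"tx":0,"ty":0,"tz":0,"wx":0,"wy":0,"wz":0,"grip":0},
    {"tx":0,"ty":0,"tz":0,"wx":0,"wy":0,"wz":0,"grip":0},
    {"tx":0,"ty":0,"tz":0,"wx":0,"wy":0,"wz":0,"grip":0},
    {"tx":0,"ty":0,"tz":0,"wx":0,"wy":0,"wz":0,"grip":0},
    {"tx":0,"ty":0,"tz":0,"wx":0,"wy":0,"wz":0,"grip":0}
  ]
}}

```text
clock: 14.75
tcp_pos: [451.3, 34.1, 11.5]
tool_rot: [-0.439, 0.437, -0.555, 0.556]
force: [-1.2, 0.0, 6.4]
grip_width: 55.3
```

>>> {"name": "play_rows", "arguments": {
  "increments": [
    {"tx":0,"ty":0,"tz":25,"wx":0,"wy":0,"wz":0,"grip":0},
    {"tx":0,"ty":0,"tz":40,"wx":0,"wy":0,"wz":0,"grip":0},
    {"tx":23.8,"ty":39.3,"tz":0,"wx":0,"wy":0,"wz":-0.022,"grip":0},
    {"tx":23.8,"ty":39.3,"tz":0,"wx":0,"wy":0,"wz":-0.022,"grip":0},
    {"tx":23.8,"ty":39.3,"tz":0,"wx":0,"wy":0,"wz":0,"grip":0},
    {"tx":23.8,"ty":39.3,"tz":0,"wx":0,"wy":0,"wz":0,"grip":0},
    {"tx":23.8,"ty":39.3,"tz":0,"wx":0,"wy":0,"wz":0,"grip":0},
    {"tx":23.9,"ty":39.5,"tz":0,"wx":0,"wy":0,"wz":0,"grip":0},
    {"tx":0,"ty":0,"tz":-36,"wx":0,"wy":0,"wz":0,"grip":0},
    {"tx":0,"ty":0,"tz":0,"wx":0,"wy":0,"wz":0,"grip":0}
  ]
}}

```text
clock: 16.0
tcp_pos: [590.5, 269.7, 36.2]
tool_rot: [0.424, -0.428, 0.565, -0.564]
force: [-0.5, -0.4, -0.8]
grip_width: 55.2
```

```bash
python3 - <<'E'
from h import *
import time
snap('side','s11.png')
w=snap('wrist','w11.png')['image']
s=ctrl.get_state(); M=R.from_quat(np.r_[s['tool_rot'][1:],s['tool_rot'][0]]).as_matrix(); print(s['tcp_pos'],s['force'],s['grip_width'],M.round(3))
E
```

```text
[593.03234212 269.70241059  39.59656306] [ 0.76220257 -0.1115573  -1.41568579] 55.249993589539365 [[-0.276  0.     0.961]
 [-0.961 -0.    -0.276]
 [ 0.    -1.     0.001]]
```

View pics/w11.png

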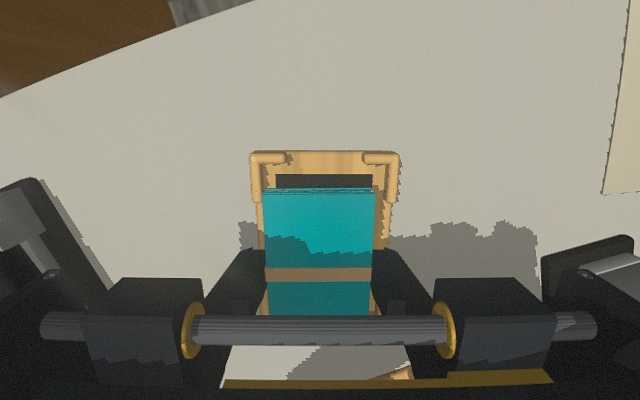

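```bash
python3 - <<'E'
from h import *
c=load('w11.png'); a=np.radians(-16); u=np.array([np.cos(a),np.sin(a)]); v=np.array([-u[1],u[0]])
for n,P,z in (('tray wall inner',[(263,185),(390,185)],15),('inlay',[(276,175),(372,175)],6),('tray outer end',[(252,153),(399,153)],15),('cards',[(263,193),(375,193)],42)):
    p=onz(c,P,z)-c['tcp'][:2]; print(n,'u',(p@u).round(1),(p@u).mean().round(1),'v',(p@v).round(1))
print(c['tcp'])
E
```

```text
tray wall inner u [-30.4  40. ] 4.8 v [41. 41.]
inlay u [-24.3  31.3] 3.5 v [44.7 44.7]
tray outer end u [-35.4  43.6] 4.1 v [58.7 58.7]
cards u [-25.5  26.7] 0.6 v [44. 44.]
[591.77462398 269.64308067  38.05409451]
```

>>> {"name": "play_rows", "arguments": {
  "increments": [
    {"tx":2.4,"ty":0.4,"tz":-10,"wx":0,"wy":0,"wz":0,"grip":0},
    {"tx":0,"ty":0,"tz":-7,"wx":0,"wy":0,"wz":0,"grip":0},
    {"tx":0,"ty":0,"tz":-4,"wx":0,"wy":0,"wz":0,"grip":0},
    {"tx":0,"ty":0,"tz":-2,"wx":0,"wy":0,"wz":0,"grip":0},
    {"tx":0,"ty":0,"tz":0,"wx":0,"wy":0,"wz":0,"grip":0},
    {"tx":0,"ty":0,"tz":0,"wx":0,"wy":0,"wz":0,"grip":0}
  ]
}}

```text
clock: 16.85
tcp_pos: [596.3, 270.5, 17.6]
tool_rot: [-0.426, 0.425, -0.564, 0.565]
force: [-1.8, -1.1, 4.1]
grip_width: 55.6
```

>>> {"name": "play_rows", "arguments": {
  "increments": [
    {"tx":0,"ty":0,"tz":0,"wx":0,"wy":0,"wz":0,"grip":0.85},
    {"tx":0,"ty":0,"tz":0,"wx":0,"wy":0,"wz":0,"grip":0.85},
    {"tx":0,"ty":0,"tz":0,"wx":0,"wy":0,"wz":0,"grip":0.85},
    {"tx":0,"ty":0,"tz":25,"wx":0,"wy":0,"wz":0,"grip":0.85},
    {"tx":0,"ty":0,"tz":50,"wx":0,"wy":0,"wz":0,"grip":0.85},
    {"tx":0,"ty":0,"tz":50,"wx":0,"wy":0,"wz":0,"grip":0.85},
    {"tx":0,"ty":0,"tz":0,"wx":0,"wy":0,"wz":0,"grip":0.85}
  ]
}}

```text
clock: 17.73
tcp_pos: [599.5, 271.5, 147.6]
tool_rot: [-0.43, 0.422, -0.563, 0.566]
force: [0.1, -0.6, -0.6]
grip_width: 74.9
```

```bash
python3 - <<'E'
from h import *
w=snap('wrist','w12.png')['image']
s=ctrl.get_state(); M=R.from_quat(np.r_[s['tool_rot'][1:],s['tool_rot'][0]]).as_matrix(); print(s['tcp_pos'],s['force'],s['grip_width'],M.round(3))
E
```

```text
[597.6713399  270.94280245 144.47622517] [0.56129343 0.59208726 0.18875477] 74.95424008106082 [[-0.275  0.007  0.961]
 [-0.961  0.001 -0.275]
 [-0.003 -1.     0.006]]
```

View pics/w12.png

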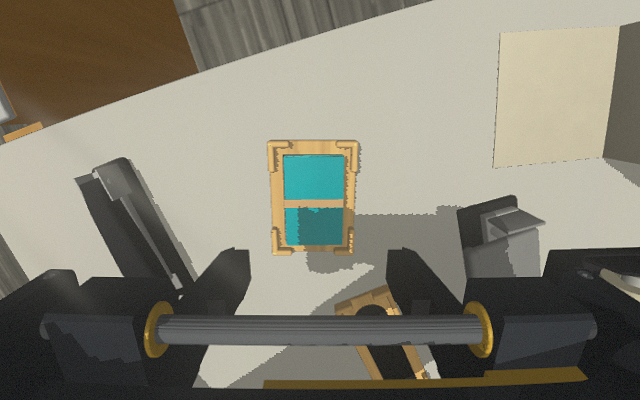

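The cards are centred on their inlay, with the inlay fully covered and even margins. Before moving to the stapler I check the brown panel at the desk's left end.

```bash
python3 - <<'E'
from h import *
t=load('top4.png');s=load('side0.png')
im=t['image'];cv2.imwrite('pics/bp.png',np.hstack([cv2.resize(im[240:340,0:160],None,fx=2.5,fy=2.5),cv2.resize(s['image'][90:190,180:300],None,fx=3,fy=2.5)]))
def tri(a,b):
    o1,d1=ray(t,[a]);o2,d2=ray(s,[b]);d1=d1[0];d2=d2[0]
    k=np.linalg.lstsq(np.c_[d1,-d2],o2-o1,rcond=None)[0]; p,q=o1+k[0]*d1,o2+k[1]*d2; return (p+q)/2,np.linalg.norm(p-q)
for a in ((135,286),(135,310),(131,322)):
  for b in ((257,122),(247,122),(236,155)): print(a,b,tri(a,b))
for z in (0,50,100,200): print(z,onz(t,[[135,286],[131,322]],z).tolist())
E
```

```text
(135, 286) (257, 122) (array([388.42495062, 333.05413622, 155.68552777]), np.float64(15.798767323275515))
(135, 286) (247, 122) (array([372.55481351, 332.60972392, 154.95099533]), np.float64(47.352490700673734))
(135, 286) (236, 155) (array([342.66446746, 396.17599852,  24.51873969]), np.float64(80.77639717518434))
(135, 310) (257, 122) (array([363.70641014, 327.77417192, 159.95175058]), np.float64(34.69263096463017))
(135, 310) (247, 122) (array([347.37421524, 329.9918205 , 156.95665996]), np.float64(3.4161713169323242))
(135, 310) (236, 155) (array([312.92628396, 396.00219091,  24.38990904]), np.float64(21.69689999844621))
(131, 322) (257, 122) (array([351.38651503, 333.22975213, 161.35854286]), np.float64(59.176512560333784))
(131, 322) (247, 122) (array([334.66719848, 336.8053442 , 157.25558155]), np.float64(27.94616332273747))
(131, 322) (236, 155) (array([297.68294456, 405.47261778,  22.98900189]), np.float64(6.78904869834772))
0 [[380.54605749773924, 411.17627036667164], [289.7430732094203, 417.22377442221403]]
50 [[385.62274524219526, 386.11115005539324], [299.5054526645349, 391.8465857373538]]
100 [[390.69943298665123, 361.04602974411483], [309.26783211964954, 366.46939705249355]]
200 [[400.8528084755633, 310.9157891215579], [328.79259102987874, 315.7150196827732]]
```

View pics/bp.png

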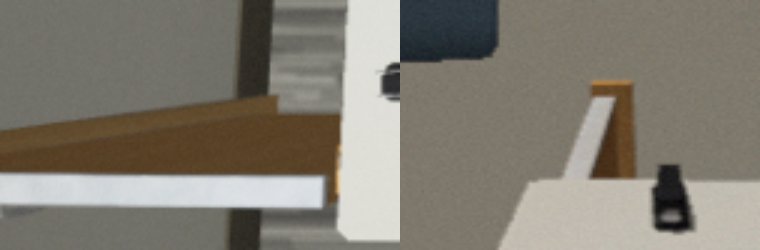

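```bash
python3 - <<'E'
from h import *
t=load('top4.png');s=load('w12.png')
cv2.imwrite('pics/bq.png',cv2.resize(s['image'][0:160,0:220],None,fx=3.4,fy=3.4))
def tri(a,b):
    o1,d1=ray(t,[a]);o2,d2=ray(s,[b]);d1=d1[0];d2=d2[0]
    k=np.linalg.lstsq(np.c_[d1,-d2],o2-o1,rcond=None)[0]; p,q=o1+k[0]*d1,o2+k[1]*d2; return (p+q)/2,np.linalg.norm(p-q)
for a in ((137,298),(137,318),(135,286)):
  for b in ((45,125),(5,140),(200,72)): print(a,b,tri(a,b))
print(onz(s,[[45,123],[5,140],[200,72]],0))
E
```

```text
(137, 298) (45, 125) (array([346.69413257, 417.29515439, -26.01245297]), np.float64(0.003592218989288401))
(137, 298) (5, 140) (array([351.09585565, 400.16541106,  24.1257392 ]), np.float64(14.209827024155645))
(137, 298) (200, 72) (array([ 366.9068335 ,  517.90298301, -325.32015554]), np.float64(142.285296907647))
(137, 318) (45, 125) (array([286.62518581, 437.66886993, -88.35971274]), np.float64(14.91297824305841))
(137, 318) (5, 140) (array([294.5222555 , 416.46717816, -26.06321386]), np.float64(2.9899804488582684))
(137, 318) (200, 72) (array([ 321.47730763,  531.99127648, -373.61765508]), np.float64(196.47802494559164))
(135, 286) (45, 125) (array([381.05715028, 407.34490897,  11.69787883]), np.float64(3.8222040176121794))
(135, 286) (5, 140) (array([383.64347566, 392.56660767,  54.5812535 ]), np.float64(16.19144137812898))
(135, 286) (200, 72) (array([ 400.60832678,  499.93532711, -260.46175481]), np.float64(116.41910391300145))
[[370.44322628 413.31615508]
 [320.65073539 412.19177002]
 [531.90315786 409.58686344]]
```

View pics/bq.png

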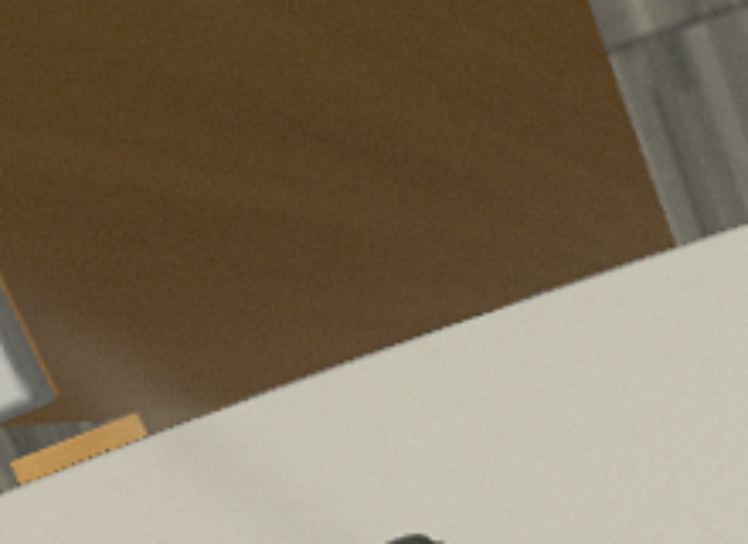

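```bash
python3 - <<'E'
from h import *
t=load('top4.png');s=load('side0.png');w=load('w12.png')
def tri(t,a,s,b):
    o1,d1=ray(t,[a]);o2,d2=ray(s,[b]);d1=d1[0];d2=d2[0]
    k=np.linalg.lstsq(np.c_[d1,-d2],o2-o1,rcond=None)[0]; p,q=o1+k[0]*d1,o2+k[1]*d2; return (p+q)/2,np.linalg.norm(p-q)
print(tri(t,(111,279),s,(257,122)),tri(t,(111,285),s,(257,122)),tri(t,(130,311),s,(245,128)))
print(tri(t,(111,279),w,(197,70)),tri(t,(111,279),w,(175,0)))
E
```

```text
(array([393.01532888, 395.83178116, 139.73424796]), np.float64(33.465693868707845)) (array([386.46871861, 395.30359723, 139.92034729]), np.float64(20.336446528516078)) (array([339.44195175, 354.29057421, 130.74106343]), np.float64(0.6973081266779518))
(array([446.78853547, 467.85725222, -72.22535123]), np.float64(135.42584061757952)) (array([ 382.44368549,  675.83799217, -415.19011932]), np.float64(71.08170542446686))
```

```bash
python3 - <<'E'
from h import *
w=load('w12.png')
q=w['rot'];T=np.eye(4);T[:3,:3]=R.from_quat(np.r_[q[1:],q[0]]).as_matrix();T[:3,3]=w['tcp'];M=np.linalg.inv(T@w['mount'])
def proj(P): 
    P=np.array(P,float); c=M[:3,:3]@P+M[:3,3]; return c.round(0), cv2.projectPoints(P.reshape(1,3),cv2.Rodrigues(M[:3,:3])[0],M[:3,3],w['K'],w['D'])[0].ravel().round(0)
for P in [(339,354,131),(388,395,140),(375,415,0),(370,520,-100),(345,415,-20)]: print(P,proj(P))
E
```

```text
(339, 354, 131) (array([-273.,   23.,  168.]), array([-105.,  242.]))
(388, 395, 140) (array([-238.,  -25.,  144.]), array([-110.,  162.]))
(375, 415, 0) (array([-257.,  -82.,  272.]), array([ 48., 120.]))
(370, 520, -100) (array([-292., -208.,  337.]), array([72., 31.]))
(345, 415, -20) (array([-286.,  -81.,  294.]), array([ 40., 128.]))
```

All three views fit a low piece of furniture beyond the desk edge (y > 410, top at or below desk level), so it doesn't block the stapler. I go to a hover above it.

>>> {"name": "play_rows", "arguments": {
  "increments": [
    {"tx":-34.8,"ty":1.1,"tz":2,"wx":0,"wy":0,"wz":0.067,"grip":0.85},
    {"tx":-34.8,"ty":1.1,"tz":0,"wx":0,"wy":0,"wz":0.067,"grip":0.85},
    {"tx":-34.8,"ty":1.1,"tz":0,"wx":0,"wy":0,"wz":0.067,"grip":0.85},
    {"tx":-34.8,"ty":1.1,"tz":0,"wx":0,"wy":0,"wz":0.067,"grip":0.85},
    {"tx":-34.8,"ty":1.1,"tz":0,"wx":0,"wy":0,"wz":0.067,"grip":0.85},
    {"tx":0,"ty":0,"tz":0,"wx":0,"wy":0,"wz":0,"grip":0.85},
    {"tx":0,"ty":0,"tz":0,"wx":0,"wy":0,"wz":0,"grip":0.85}
  ]
}}

```text
clock: 18.65
tcp_pos: [422.4, 275.9, 143.3]
tool_rot: [0.514, -0.513, 0.486, -0.486]
force: [-0.0, 0.2, -0.1]
grip_width: 75.0
```

```bash
python3 - <<'E'
from h import *
w=snap('wrist','w13.png')['image']
s=ctrl.get_state(); M=R.from_quat(np.r_[s['tool_rot'][1:],s['tool_rot'][0]]).as_matrix(); print(s['tcp_pos'],s['force'],s['grip_width'],M.round(3))
E
```

```text
[422.87632381 275.90297101 143.54633591] [0.48624735 0.47353646 0.42037274] 74.87493302444292 [[ 0.055  0.002  0.998]
 [-0.998  0.001  0.055]
 [-0.001 -1.     0.002]]
```

View pics/w13.png

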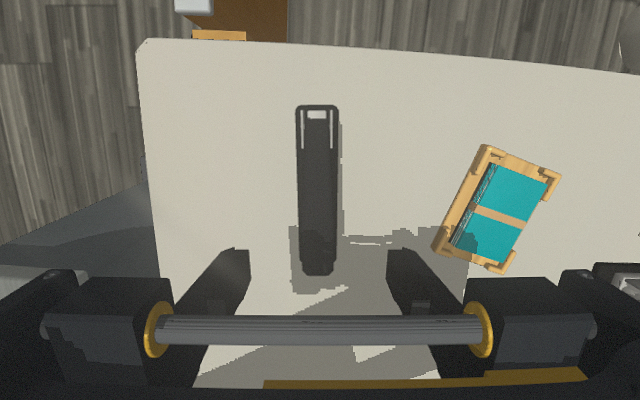

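The stapler runs vertically at about column 317, rows 105–276, between the fingers. I'll check its ends.

```bash
python3 - <<'E'
from h import *
c=load('w13.png'); 
for z in (5,9,30,48): print(z,onz(c,[[317.5,105],[317.5,276]],z).round(1).tolist())
t=load('top0.png')
for z in (5,9,30,48): print(z,onz(t,[[153,271],[215,269.5]],z).round(1).tolist())
w=c['image'];cv2.imwrite('pics/w13z.png',np.clip(cv2.resize(w[95:285,270:370],None,fx=3,fy=3)*2.,0,255).astype(np.uint8))
E
```

```text
5 [[417.8, 360.1], [426.9, 189.6]]
9 [[417.8, 360.1], [426.8, 192.1]]
30 [[417.8, 359.8], [426.1, 204.8]]
48 [[417.8, 359.7], [425.6, 215.7]]
5 [[419.3, 363.3], [423.5, 202.2]]
9 [[419.5, 361.5], [423.7, 201.0]]
30 [[420.8, 352.0], [424.9, 195.0]]
48 [[422.0, 343.8], [425.9, 189.8]]
```

View pics/w13z.png

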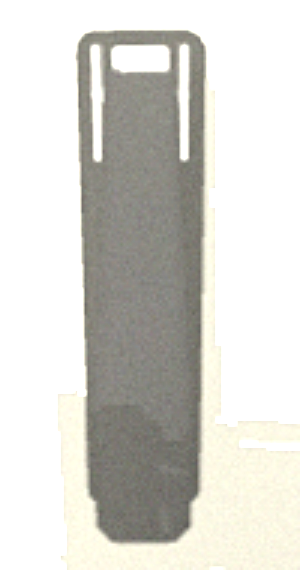

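The base spans y from about 361 to 205, so mid-length is at y≈283. I move 6.5 mm further and descend to grip the upper arm.

>>> {"name": "play_rows", "arguments": {
  "increments": [
    {"tx":0,"ty":6.5,"tz":-40,"wx":0,"wy":0,"wz":0,"grip":0.85},
    {"tx":0,"ty":0,"tz":-40,"wx":0,"wy":0,"wz":0,"grip":0.85},
    {"tx":0,"ty":0,"tz":-20,"wx":0,"wy":0,"wz":0,"grip":0.85},
    {"tx":0,"ty":0,"tz":-8,"wx":0,"wy":0,"wz":0,"grip":0.85},
    {"tx":0,"ty":0,"tz":0,"wx":0,"wy":0,"wz":0,"grip":0},
    {"tx":0,"ty":0,"tz":0,"wx":0,"wy":0,"wz":0,"grip":0},
    {"tx":0,"ty":0,"tz":0,"wx":0,"wy":0,"wz":0,"grip":0},
    {"tx":0,"ty":0,"tz":0,"wx":0,"wy":0,"wz":0,"grip":0},
    {"tx":0,"ty":0,"tz":0,"wx":0,"wy":0,"wz":0,"grip":0},
    {"tx":0,"ty":0,"tz":0,"wx":0,"wy":0,"wz":0,"grip":0}
  ]
}}

```text
clock: 19.95
tcp_pos: [422.1, 282.6, 36.3]
tool_rot: [0.514, -0.513, 0.486, -0.486]
force: [-2.2, -0.1, 4.9]
grip_width: 26.0
```

>>> {"name": "play_rows", "arguments": {
  "increments": [
    {"tx":0,"ty":0,"tz":0,"wx":0,"wy":0,"wz":0,"grip":0},
    {"tx":0,"ty":0,"tz":0,"wx":0,"wy":0,"wz":0,"grip":0}
  ]
}}

```text
clock: 20.2
tcp_pos: [422.1, 282.6, 36.3]
tool_rot: [0.514, -0.513, 0.486, -0.486]
force: [-1.0, -0.7, 5.9]
grip_width: 25.9
```

>>> {"name": "play_rows", "arguments": {
  "increments": [
    {"tx":0,"ty":0,"tz":25,"wx":0,"wy":0,"wz":0,"grip":0},
    {"tx":0,"ty":0,"tz":35,"wx":0,"wy":0,"wz":0,"grip":0},
    {"tx":33.9,"ty":-37,"tz":0,"wx":0,"wy":0,"wz":0.015,"grip":0},
    {"tx":33.9,"ty":-37,"tz":0,"wx":0,"wy":0,"wz":0.015,"grip":0},
    {"tx":33.9,"ty":-37,"tz":0,"wx":0,"wy":0,"wz":0.015,"grip":0},
    {"tx":33.9,"ty":-37,"tz":0,"wx":0,"wy":0,"wz":0.015,"grip":0},
    {"tx":33.9,"ty":-37,"tz":0,"wx":0,"wy":0,"wz":0.015,"grip":0},
    {"tx":34.1,"ty":-36.9,"tz":0,"wx":0,"wy":0,"wz":0.016,"grip":0},
    {"tx":0,"ty":0,"tz":-25,"wx":0,"wy":0,"wz":0,"grip":0},
    {"tx":0,"ty":0,"tz":0,"wx":0,"wy":0,"wz":0,"grip":0}
  ]
}}

```text
clock: 21.45
tcp_pos: [623.4, 60.2, 67.9]
tool_rot: [-0.535, 0.536, -0.464, 0.461]
force: [-0.4, 1.1, -3.3]
grip_width: 25.9
```

```bash
python3 - <<'E'
from h import *
snap('side','s14.png')
w=snap('wrist','w14.png')['image']
s=ctrl.get_state(); M=R.from_quat(np.r_[s['tool_rot'][1:],s['tool_rot'][0]]).as_matrix(); print(s['tcp_pos'],s['force'],s['grip_width'],M.round(3))
E
```

```text
[624.86633379  61.04851906  70.39279438] [-0.58642773  0.3324516  -3.29163258] 25.791038519741466 [[ 0.147  0.     0.989]
 [-0.989  0.001  0.147]
 [-0.001 -1.     0.   ]]
```

View pics/w14.png

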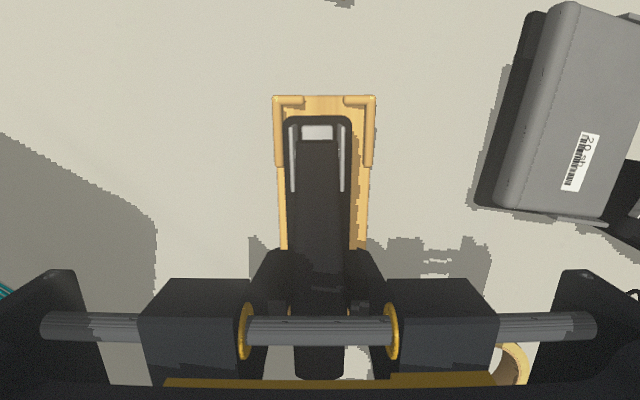

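View pics/s14.png

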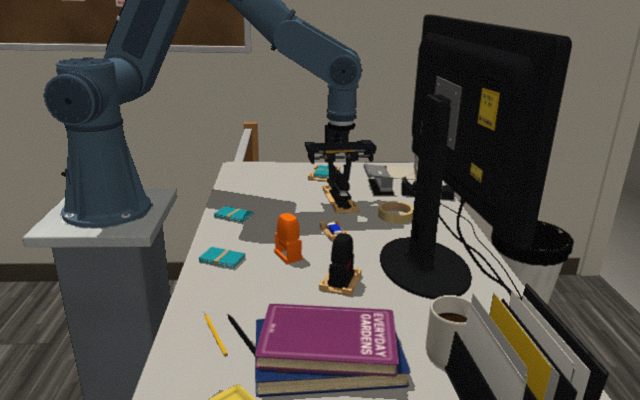

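The stapler is over its tray: its base end is at row 116 (columns 284–352) and the tray's outer end at row 95 (columns 273–376). Next I work out the offsets.

```bash
python3 - <<'E'
from h import *
c=load('w14.png'); u=np.array([.989,.147]); v=np.array([-.147,.989])
zb=c['tcp'][2]-36.3
for n,P,z in (('tray outer',[(273,97),(376,97)],15),('wall inner',[(283,140),(366,140)],15),('stapler end base',[(318,116)],zb+7),('stapler base sides',[(283,130),(352,130)],zb+9)):
    p=onz(c,P,z)-c['tcp'][:2]; print(n,'u',(p@u).round(1),(p@u).mean().round(1),'v',(p@v).round(1))
print(c['tcp'])
E
```

```text
tray outer u [-27.1  35.5] 4.2 v [88.3 88.2]
wall inner u [-21.9  30.6] 4.3 v [62.5 62.4]
stapler end base u [0.3] 0.3 v [77.6]
stapler base sides u [-18.5  18.6] 0.0 v [70.4 70.3]
[624.08796194  60.72044979  69.23740742]
```

>>> {"name": "play_rows", "arguments": {
  "increments": [
    {"tx":3.3,"ty":-1.9,"tz":-12,"wx":0,"wy":0,"wz":0,"grip":0},
    {"tx":0,"ty":0,"tz":-8,"wx":0,"wy":0,"wz":0,"grip":0},
    {"tx":0,"ty":0,"tz":-5,"wx":0,"wy":0,"wz":0,"grip":0},
    {"tx":0,"ty":0,"tz":-3,"wx":0,"wy":0,"wz":0,"grip":0},
    {"tx":0,"ty":0,"tz":-1,"wx":0,"wy":0,"wz":0,"grip":0},
    {"tx":0,"ty":0,"tz":0,"wx":0,"wy":0,"wz":0,"grip":0}
  ]
}}

```text
clock: 22.3
tcp_pos: [629.2, 58.8, 42.4]
tool_rot: [0.536, -0.535, 0.462, -0.462]
force: [-0.8, 0.2, 0.6]
grip_width: 26.2
```

Force has risen from −3.3 to about 0, so it is just touching. One small step down, then release and rise.

>>> {"name": "play_rows", "arguments": {
  "increments": [
    {"tx":0,"ty":0,"tz":-0.7,"wx":0,"wy":0,"wz":0,"grip":0},
    {"tx":0,"ty":0,"tz":0,"wx":0,"wy":0,"wz":0,"grip":0.6},
    {"tx":0,"ty":0,"tz":0,"wx":0,"wy":0,"wz":0,"grip":0.6},
    {"tx":0,"ty":0,"tz":0,"wx":0,"wy":0,"wz":0,"grip":0.6},
    {"tx":0,"ty":0,"tz":0,"wx":0,"wy":0,"wz":0,"grip":0.6},
    {"tx":0,"ty":0,"tz":30,"wx":0,"wy":0,"wz":0,"grip":0.6},
    {"tx":0,"ty":0,"tz":50,"wx":0,"wy":0,"wz":0,"grip":0.6},
    {"tx":0,"ty":0,"tz":60,"wx":0,"wy":0,"wz":0,"grip":0.6},
    {"tx":0,"ty":0,"tz":0,"wx":0,"wy":0,"wz":0,"grip":0.6}
  ]
}}

```text
clock: 23.42
tcp_pos: [632.8, 58.5, 187.8]
tool_rot: [0.538, -0.532, 0.458, -0.466]
force: [0.0, -0.2, -1.1]
grip_width: 52.7
```

```bash
python3 - <<'E'
from h import *
snap('side','s15.png')
w=snap('wrist','w15.png')['image']
s=ctrl.get_state();print(s['tcp_pos'],s['force'])
cv2.imwrite('pics/w15z.png',cv2.resize(w[70:320,220:420],None,fx=2.4,fy=2.4))
E
```

```text
[629.29657325  58.69065515 181.81512046] [-0.92271843  0.57680193 -0.1732177 ]
```

View pics/w15z.png

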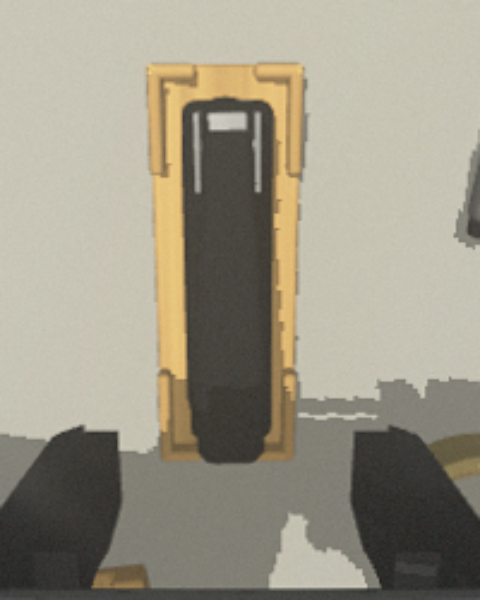

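The stapler sits centred: about a 14 mm end gap against 13 mm expected, with even side margins. I move the arm clear for a last look from above.

>>> {"name": "play_rows", "arguments": {
  "increments": [
    {"tx":-40,"ty":0,"tz":30,"wx":0,"wy":0,"wz":0,"grip":0.6},
    {"tx":-50,"ty":-10,"tz":30,"wx":0,"wy":0,"wz":0,"grip":0.6},
    {"tx":-50,"ty":-10,"tz":0,"wx":0,"wy":0,"wz":0,"grip":0.6},
    {"tx":-50,"ty":-10,"tz":0,"wx":0,"wy":0,"wz":0,"grip":0.6},
    {"tx":-50,"ty":-10,"tz":0,"wx":0,"wy":0,"wz":0,"grip":0.6},
    {"tx":-20,"ty":0,"tz":0,"wx":0,"wy":0,"wz":0,"grip":0.6},
    {"tx":0,"ty":0,"tz":0,"wx":0,"wy":0,"wz":0,"grip":0.6},
    {"tx":0,"ty":0,"tz":0,"wx":0,"wy":0,"wz":0,"grip":0.6}
  ]
}}

```text
clock: 24.52
tcp_pos: [369.5, 18.7, 240.7]
tool_rot: [0.536, -0.535, 0.462, -0.462]
force: [-0.5, -0.4, -0.7]
grip_width: 53.0
```

```bash
python3 - <<'E'
from h import *
im=snap('top','top16.png')['image']; s=snap('side','s16.png')['image']
st=ctrl.get_state();print(st['tcp_pos'],st['force'],st['qvel'].round(3))
cv2.imwrite('pics/t16.png',np.vstack([cv2.resize(im[100:300,140:490],(770,440)),]))
cv2.imwrite('pics/s16z.png',cv2.resize(s[150:310,220:440],None,fx=3.5,fy=3.5))
E
```

```text
[369.66523524  18.7170331  240.93508774] [-0.50639962 -0.3190342  -0.03964615] [ 0.002 -0.002 -0.002  0.     0.003 -0.001]
```

View pics/t16.png

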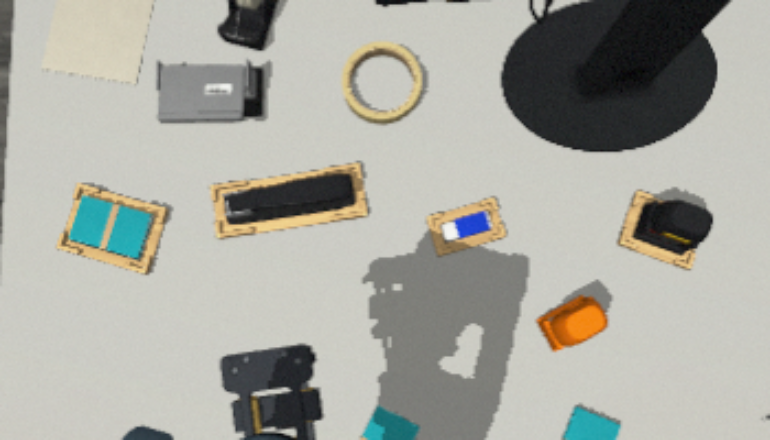

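View pics/s16z.png

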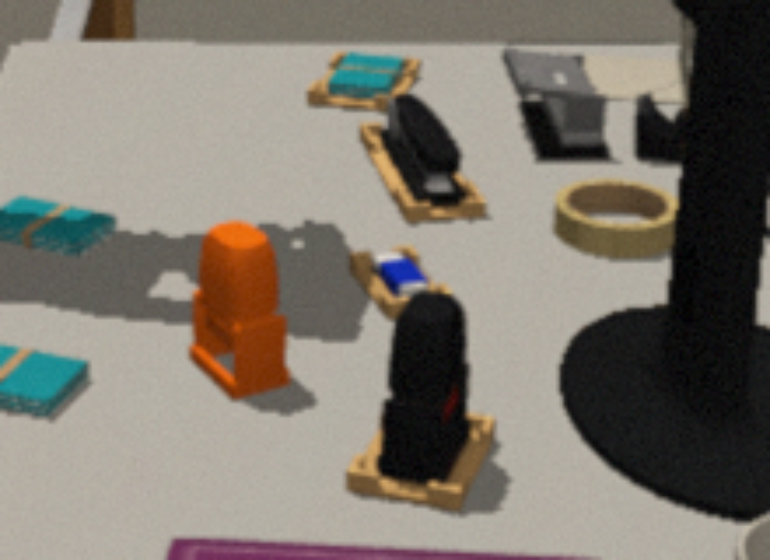

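All four are seated in both views, and the tape roll and punch haven't moved. One last numeric check, then I hand in.

```bash
python3 - <<'E'
from h import *
c=load('top16.png');hsv=cv2.cvtColor(c['image'],cv2.COLOR_BGR2HSV)
m=cv2.morphologyEx(cv2.inRange(hsv,(80,100,0),(100,255,255)),cv2.MORPH_CLOSE,np.ones((7,7)))
for k in cv2.findContours(m,cv2.RETR_EXTERNAL,cv2.CHAIN_APPROX_NONE)[0]:
    if cv2.contourArea(k)>300: print('cards',cv2.minAreaRect(onz(c,k.reshape(-1,2),20).astype(np.float32)))
a=load('top0.png')['image'].astype(int);b=c['image'].astype(int)
for n,(x0,y0,x1,y1) in dict(tape=(290,115,340,160),punch=(205,122,265,160)).items(): print(n,'mean change',np.abs(a-b)[y0:y1,x0:x1].mean())
ctrl.sign_off()
E
```

```text
cards ((338.46087646484375, -277.8719177246094), (54.52289581298828, 84.78364562988281), 67.37992858886719)
cards ((339.68707275390625, -49.723976135253906), (52.98680114746094, 85.8743896484375), 61.86868667602539)
cards ((594.2197265625, 268.0660095214844), (87.54808044433594, 54.7677116394043), 73.62723541259766)
tape mean change 2.744740740740741
punch mean change 2.604093567251462
the job is handed in; nothing more can be done
```

All four items are in their own trays, let go of, and the job is handed in at about 25 s of the 120 s allowed. I had to tilt the gripper about 0.25 rad to pick up the eraser, so the gripper body would clear the orange stamp.

| Item | Final position, as checked in the pictures |
|---|---|
| Date stamp | Upright; end gap about 6.6 mm (7 mm expected), sides even |
| Eraser | Centred over its inlay, by eye only |
| Cards | About 2 mm from the tray centre and under 1° off its line, measured from the top camera after the last move |
| Stapler | End gap about 14 mm (13 mm expected), sides even |

- **Bystanders:** the tape roll, hole punch and orange stamp look unmoved in the last pictures. For the tape and punch, I also compared the top view before and after and found only noise.
- **Disagreements:** the top and wrist cameras differed by up to about 5 mm. I corrected the final positions by 2–4 mm using offsets seen in the wrist camera.
- **Eraser contact:** it touched the tray about 1.7 mm higher than expected, with about 5 N sideways, but it looks flat in every later view.
- **Refused call:** the first move call was refused for missing keys; nothing moved.

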